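Set the knocked-over stirrer going again

TASK

The three-place magnetic stirrer was knocked, and its bottles were pushed off their places or toppled onto the bench: first stand every bottle that is there upright on the stirrer, each centred on a place of its own. Then, with the stylus from the stand and not with the fingers, set the row of small rocker switches so that every place that carries a bottle is on, any empty place is off and pulse mode is off (the first three rockers run in the order of the places, the rightmost is pulse mode; far half pressed down is on). Finally put the stylus back upright in its stand; do not disturb the other things on the bench.

Things in the scene. Friction and masses are not known exactly. Their poses are not given: they have to be found in the camera images.
- stirrer: fixed magnetic stirrer, a flat box 166 mm deep (x), 240 mm wide (y), 34 mm high, top white. Origin: centre of its underside; x from its front edge (switches, towards the robot) to its back, y to the left along the row of three places: printed rings, 60 mm in diameter, 78 mm apart, 10 mm behind the middle. A black speed knob, 15 mm high, stands at the right of the front strip
- place_1 (a point): centre of stirring place 1, on the stirrer's top surface; places are counted 1 to 3 from left (+y of the stirrer) to right
- place_2 (a point): centre of stirring place 2, on the stirrer's top surface; places are counted 1 to 3 from left (+y of the stirrer) to right
- place_3 (a point): centre of stirring place 3, on the stirrer's top surface; places are counted 1 to 3 from left (+y of the stirrer) to right
- switch_bank: black bezel with four rocker switches in a row, fixed on the front strip of the stirrer's top, 72 mm in front of the row of places; 35 mm deep (x), 82 mm wide (y), 7 mm high, with 5 mm ribs between the rockers. Origin: its middle, level with the stirrer's top; axes as the stirrer. Rockers 1 to 4 sit at y = +27, +9, -9, -27 mm: 1 (leftmost), 2 and 3 work places 1, 2 and 3; 4 (rightmost) is pulse mode
- rocker_1 (a joint): rocker 1 from the left, 12 mm wide, 22 mm long, pivot along y, 4 mm above the stirrer's top. +0.22 rad = on (far, back half down), -0.22 = off (near half down); snaps over past the middle. The pressed half lies level, the other slopes up to 9 mm above the top. About 3 N down on the raised half, 8 mm from the pivot (x = +8 mm of the bank for on, -8 for off), until it is level, flips it
- rocker_2 (a joint): rocker 2 from the left, 12 mm wide, 22 mm long, pivot along y, 4 mm above the stirrer's top. +0.22 rad = on (far, back half down), -0.22 = off (near half down); snaps over past the middle. The pressed half lies level, the other slopes up to 9 mm above the top. About 3 N down on the raised half, 8 mm from the pivot (x = +8 mm of the bank for on, -8 for off), until it is level, flips it
- rocker_3 (a joint): rocker 3 from the left, 12 mm wide, 22 mm long, pivot along y, 4 mm above the stirrer's top. +0.22 rad = on (far, back half down), -0.22 = off (near half down); snaps over past the middle. The pressed half lies level, the other slopes up to 9 mm above the top. About 3 N down on the raised half, 8 mm from the pivot (x = +8 mm of the bank for on, -8 for off), until it is level, flips it
- rocker_4 (a joint): rocker 4 from the left, 12 mm wide, 22 mm long, pivot along y, 4 mm above the stirrer's top. +0.22 rad = on (far, back half down), -0.22 = off (near half down); snaps over past the middle. The pressed half lies level, the other slopes up to 9 mm above the top. About 3 N down on the raised half, 8 mm from the pivot (x = +8 mm of the bank for on, -8 for off), until it is level, flips it
- stylus: aluminium stylus, 122 mm long, round barrel 12 mm in diameter from 14 mm above its tip upward, black tip 5 mm in diameter, 35 g; stands point down in its stand at the start. Origin: the tip; z runs up along it
- stylus_stand: fixed dark steel stand for the stylus, 62 mm high, foot 52 mm in diameter, with an upright round bore: 19 mm wide at the mouth, narrowing over 12 mm to 13.6 mm, floor 12 mm above the bench. Origin: centre of its underside, under the bore. The front of a tall instrument is 9 to 13 cm behind it, its nearest corner at about x = 0.54, y = 0.10 m: keep the hand and arm clear of it
- stand_seat (a point): middle of the floor of the stand's bore, 12 mm above the bench: where the stylus tip rests
- standing: square amber glass bottle, 50 x 50 mm, straight-sided for the lower 66 mm, round white cap 29 mm in diameter, 95 mm tall in all, 0.12 to 0.24 kg, heavy at the bottom. Origin: centre of its underside; z runs up its axis to the cap, x and y are square to its sides. It still stands on the stirrer at the start, but off the places, about 2 cm behind their row, if it is there at all
- toppled_1: square amber glass bottle, 50 x 50 mm, straight-sided for the lower 66 mm, round white cap 29 mm in diameter, 95 mm tall in all, 0.12 to 0.24 kg, heavy at the bottom. Origin: centre of its underside; z runs up its axis to the cap, x and y are square to its sides. It lies on one of its sides on the bench at the start, if it is there at all (two or three of standing, toppled_1 and toppled_2 are)
- toppled_2: square amber glass bottle, 50 x 50 mm, straight-sided for the lower 66 mm, round white cap 29 mm in diameter, 95 mm tall in all, 0.12 to 0.24 kg, heavy at the bottom. Origin: centre of its underside; z runs up its axis to the cap, x and y are square to its sides. It lies on one of its sides on the bench at the start, if it is there at all (two or three of standing, toppled_1 and toppled_2 are)
- timer: small white bench timer, 66 x 66 x 19 mm, a bystander. Origin: centre of its underside
- septa_tin: flat round white tin, 66 mm in diameter, 26 mm high, a bystander. Origin: centre of its underside
- tweezers: steel tweezers lying flat, 120 x 12 x 8 mm, a bystander. Origin: centre of their underside

How it is judged (in metres and radians):
On the way, in this order (a step that is already met when the one before it is completed fails the run):
1. every bottle that is there stands upright on the stirrer, on a place of its own (angle between each of standing, toppled_1, toppled_2's own z axis and vertical below 0.1 rad and linear speed of each of standing, toppled_1, toppled_2 below 0.03 m/s and (distance between standing and place_1 below 0.015 m or distance between standing and place_2 below 0.015 m or distance between standing and place_3 below 0.015 m) and (distance between toppled_1 and place_1 below 0.015 m or distance between toppled_1 and place_2 below 0.015 m or distance between toppled_1 and place_3 below 0.015 m) and (distance between toppled_2 and place_1 below 0.015 m or distance between toppled_2 and place_2 below 0.015 m or distance between toppled_2 and place_3 below 0.015 m)), for 0.3 s.
2. the rockers are on for the places that carry a bottle and off for the empty ones, and pulse mode is off (((value of joint rocker_1 above 0.12 rad and distance between any of standing, toppled_1, toppled_2 and place_1 below 0.03 m) or (value of joint rocker_1 below -0.12 rad and distance between each of standing, toppled_1, toppled_2 and place_1 above 0.03 m)) and ((value of joint rocker_2 above 0.12 rad and distance between any of standing, toppled_1, toppled_2 and place_2 below 0.03 m) or (value of joint rocker_2 below -0.12 rad and distance between each of standing, toppled_1, toppled_2 and place_2 above 0.03 m)) and ((value of joint rocker_3 above 0.12 rad and distance between any of standing, toppled_1, toppled_2 and place_3 below 0.03 m) or (value of joint rocker_3 below -0.12 rad and distance between each of standing, toppled_1, toppled_2 and place_3 above 0.03 m)) and value of joint rocker_4 below -0.12 rad), for 0.2 s.
At the end, for the whole second after the job is handed in: every bottle is at rest upright (0.1 rad) on the stirrer, its underside within 15 mm of a place's centre; rockers 1 to 3 are on (over +0.12 rad) if their place carries a bottle, else off (under -0.12), 4 is off; the stylus stands in its stand (tip within 12 mm of the bore's floor, 0.12 rad) (all of step 1 and all of step 2 and distance between stylus and stand_seat below 0.012 m and angle between stylus's own z axis and vertical below 0.12 rad); the robot touches nothing.
It fails at once if the fingers press on the rocker switches or their bezel instead of the stylus (contact force between switch_bank and the fingers above 1 N).
It fails at once if the timer is pushed away (distance of timer from where it was at the start of the episode above 0.03 m).
It fails at once if the septa tin is pushed away (distance of septa_tin from where it was at the start of the episode above 0.03 m).
It fails at once if the tweezers is pushed away (distance of tweezers from where it was at the start of the episode above 0.03 m).
Of standing, toppled_1, toppled_2 only 2 to 3 are there at a start; the rules pass over those that are not, and their reading is None.
At some moment in a run one of standing, toppled_1, toppled_2 may be knocked a few centimetres aside while the robot is not near it.
It also fails if it takes over 200 s, if anything falls off the work surface, if the arm or the gripper's body presses on something with over 40 N, if the wrist force passes 120 N, or if a joint passes its speed limit or range.

ROBOT

A 6-joint arm with a two-finger parallel gripper is mounted at the origin on a cart in front of the work surface, level with it; the furniture and walls round the work are solid. World frame = base frame: x ahead of the robot, y to its left, z up, the work surface at z = 0. Lengths are in mm, angles in degrees, forces in N, time in s.
With the tool pointing down it reaches from about 350 to 850 mm from the base axis. Payload 8.1 kg.
Tool frame: the origin (TCP) lies at the very end of the fingers, on their centre line; the grasp point (between the pads) lies 19 mm behind it; z points along the fingers, y is the line along which they close (so a half turn about z gives the same grasp; the last joint's range is limited). The gripper opens to 85 mm and grips with 20 to 120 N. Pads are 22 mm wide; open, the fingers measure 114 mm over their backs; the gripper's body (76 mm by 85 mm) begins 54 mm behind the grasp point. The pads swing forward as they close: fully open they stand 13 mm farther back than shut.
Start: joints at [65.695, 7.471, 85.268, -0, 87.261, -4.893], TCP at [199.392, 565.905, 231.292] pointing down, gripper open.
Joint ranges: [-169.43, 169.43], [-51.17, 129.36], [1.28, 143.12], [-76.62, 256.62], [0, 156.53], [-152.29, 152.29]. Speed limits (degrees/s): [136.94, 136.94, 159.86, 180, 180, 180].

INTERFACE

Orientations are given as [roll, pitch, yaw] about the fixed x, y, z axes, in that order (R = Rz(yaw) Ry(pitch) Rx(roll)).
In Python, from bench import sense, eyes, job, models gives the robot as it stands. The module is installed in compiled form; this text tells all that it offers.
- The arm moves only by the tool apply_moves, never from a script. Its argument "rows" is a list of rows, each a list of 6 numbers: the shift along the tool's x, y, z in mm, then the turn, a rotation vector about the tool's x, y, z in rad. In form: [[dx, dy, dz, rx, ry, rz], ...]. A call has exactly 5 rows; each row shifts and turns the commanded pose from where the row before left it, along the tool's axes as they then stand; what a row does not reach is not made up. A row lasts 1/8 s, in which the tool goes at most 62.5 mm and 10.7 degrees, less where a joint would pass 70% of its speed; a pose out of reach is approached as far as the arm can. A call is refused whole if a number of a shift passes 62.5 or a number of a turn 0.188, either way. A call with a gripper value outside its range is refused whole. "fingers" is the finger opening in mm, from 0 to 85.4, set as the call begins (left out, the last holds). The fingers move at their own pace and stop on an object; "grip_force" is the grip in N (left out, the last holds). Time passes only in rows, so rows that do not move let the fingers close, or fill a call up. It gives the time, the measured TCP pose, the force, the opening and the grip force at its end, in the units of the state.
- sense(): the state, without advancing time (a new reading comes with each control period).
- eyes.snapshot(name): name is "side" or "top" or "wrist"; returns (picture, depth): 400x640x3 uint8, red, green, blue; 400x640 float32, mm along the optical axis (not along the pixel's ray), 0 where there is no reading.
- eyes.get_calibration(name): a dict with "intrinsics" (3x3 intrinsics, pixels), "R" (3x3) and "t" (3): a world point X has camera coordinates R X + t; the wrist camera has in their place "mount" (4x4, takes a point from camera to tool coordinates, whose origin is the TCP and whose axes are the flange's). Camera axes: x right, y down, z forward; pixel columns grow to the right and rows downward; lengths in mm; the calibration is good to about 2 mm. A picture is of the moment at which its call begins: read the wrist's pose just before it. get_calibration takes no time and is no camera call.
- job.hand_in(): hands the job in; it is judged then, once.
Trained networks look in the newest picture that a camera, given by its name, has taken for a name from the list of things; names that differ only in an ending like _2 or _b are one class to them, and where a whole thing is asked for, a point or a joint stands for the part that bears it (a point fixed in the world has none). Each returns a list of dicts, best first, with "confidence" (0 to 1); they miss things now and then, are a little off and sometimes report something else, mostly with a low value. They report only what shows in the picture. A call takes as long as a camera call.
- models.boxes_of(name, camera): "xyz" ([x, y, z] in mm, in world coordinates, good to about 4 mm: the middle of the surface that is visible of it).
- models.cut_out(name, camera): "pixels" (400x640 bool, what is visible of it).
- models.place_of(name, camera): "xyz" ([x, y, z] in mm, in world coordinates, good to about 4 mm: a listed point, or the origin of a listed thing).
The state is a dict: "time": time; "joint_pos": joint angles; "qd": joint speeds; "joint_efforts": joint torques, N m; "tool_pos": TCP position; "tcp_rot": TCP orientation; "ft_force": force on the tool from outside, world axes, zero at the start; "wrist_torque": the same for the moment, N m; "finger_gap": finger opening in mm; "grip_force": force on a finger pad.
Only numpy, scipy, OpenCV 4.12 (cv2) and the standard library are available. Lean on these libraries where they do the work, as an engineer would, in place of code of your own. Each camera call takes 0.05 s, during which the arm holds its last target. There are 200 camera calls.

## Working session

There is one attempt and no reset: what is moved stays moved. The work goes in short steps, Python scripts to look and compute and a tool call to move; the robot and the scene stay as the last step left them, time stands still between calls to the robot, and variables do not carry over. Pictures are saved under pics/ and viewed, at most 14 in all, crops included, and the job is handed in when it is done.

Besides the shell and the picture viewer there is one more tool, called after "Request:" by a JSON object that holds its "method" and its "body". apply_moves: Moves the arm, as the interface text tells. Its arguments: {"type":"object","properties":{"rows":{"type":"array"},"fingers":{"type":"number"},"grip_force":{"type":"number"}},"required":["rows"]}

```bash
mkdir -p pics
cat > h.py <<'E'
import numpy as np, cv2
from bench import sense, eyes, job, models
from scipy.spatial.transform import Rotation as Ro
def world(name,depth,s=None):
    c=eyes.get_calibration(name);K=c["intrinsics"];v,u=np.mgrid[0:400,0:640]
    P=np.stack([(u-K[0][2])/K[0][0]*depth,(v-K[1][2])/K[1][1]*depth,depth],-1)
    if name=="wrist":
        M=np.array(c["mount"]);P=P@M[:3,:3].T+M[:3,3]
        R=Ro.from_euler('xyz',s["tcp_rot"],degrees=True).as_matrix()
        return P@R.T+np.array(s["tool_pos"])
    return (P-np.array(c["t"]))@np.array(c["R"])
def snap(name,fn=None):
    s=sense();p,d=eyes.snapshot(name)
    if fn: cv2.imwrite("pics/"+fn,p[:,:,::-1])
    return p,world(name,d,s)
E
python3 - <<'E'
from h import *
np.set_printoptions(precision=1,suppress=True)
print(sense())
for n in("top","side"):
    p,W=snap(n,n+"0.png"); np.save(n+"0.npy",W)
    c=eyes.get_calibration(n); print(n,-np.array(c["R"]).T@np.array(c["t"]))
    for t in ["stirrer","switch_bank","place_1","place_2","place_3","stylus","stylus_stand","standing","toppled_1","timer","septa_tin","tweezers"]:
        print(t,[(np.array(o["xyz"]),round(o["confidence"],2)) for o in models.place_of(t,n)][:4])
E
```

```text
{'time': 0.0, 'joint_pos': array([65.7,  7.5, 85.3, -0. , 87.3, -4.9]), 'qd': array([-0.1,  0.1,  0.1,  0. , -0.1,  0. ]), 'joint_efforts': array([  0. , -56.9, -50.1,   0. ,   0. ,  -0. ]), 'tool_pos': array([199.2, 565.4, 230.2]), 'tcp_rot': array([-179.9,   -0. ,  160.6]), 'ft_force': array([-1. , -0.2, -0.5]), 'wrist_torque': array([ 0., -0., -0.]), 'grip_force': 0.0, 'finger_gap': 85.21949156844049}
top [ 431.   139.8 1215.7]
stirrer [(array([571.3, 385. ,   0.6]), 0.89), (array([400.8, 558. ,   2.8]), 0.51), (array([468.4, -10.4,  -0.4]), 0.43)]
switch_bank [(array([511.6, 358.3,  35.2]), 0.57)]
place_1 [(array([547.3, 457.6,  32.2]), 0.98), (array([614. , 320.1,  35.9]), 0.88)]
place_2 [(array([547.3, 457.6,  32.2]), 0.98), (array([614. , 320.1,  35.9]), 0.88)]
place_3 [(array([547.3, 457.6,  32.2]), 0.98), (array([614. , 320.1,  35.9]), 0.88)]
stylus [(array([468.6, -11.1,  11.9]), 0.55)]
stylus_stand [(array([468. ,  -9.7,  -3.4]), 0.75)]
standing [(array([630.9, 336.7,  34.7]), 0.74), (array([ 523.8, -181.9,    2.5]), 0.28)]
toppled_1 [(array([461.3, 131.4,  23.2]), 0.87), 
[... 560 characters left out ...]
2 [(array([571.6, 393.2,  32.1]), 0.98), (array([541.1, 460.3,  38.1]), 0.72), (array([610.8, 320.9,  34.1]), 0.72)]
place_3 [(array([571.6, 393.2,  32.1]), 0.98), (array([541.1, 460.3,  38.1]), 0.72), (array([610.8, 320.9,  34.1]), 0.72)]
stylus []
stylus_stand [(array([470.5,  -4.8,   2.4]), 0.62), (array([469.2,  -9.1,   9.3]), 0.27)]
standing []
toppled_1 [(array([455.2, 131.1,  26.7]), 0.92), (array([409.6, 282.1,  24.3]), 0.67)]
timer [(array([ 521.6, -178.5,   -0.3]), 0.82), (array([ 585.3, -298.6,    0.2]), 0.65)]
septa_tin [(array([406.7, 558.3,   5.9]), 0.76)]
tweezers [(array([612.7, 322.9,  35.6]), 0.7), (array([ 586.7, -298.5,    1.1]), 0.4), (array([470.8,  -6.6,  12.6]), 0.3)]
```

View pics/top0.png

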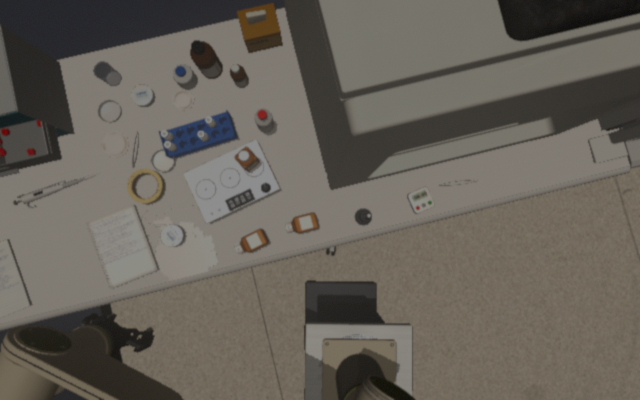

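View pics/side0.png

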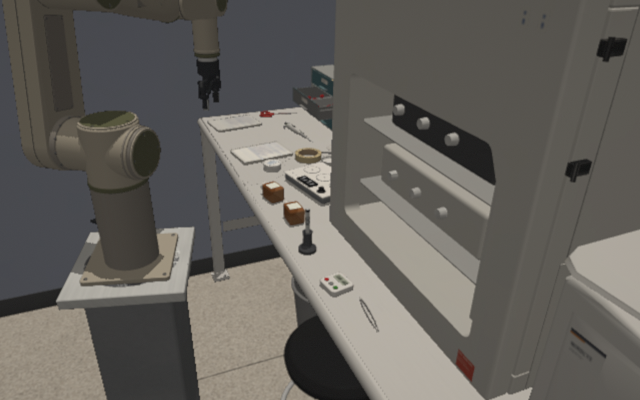

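Top view: the stirrer is around (230,180), turned about 25°. One bottle stands near place 3 at (247,158). Two bottles lie at (255,241) and (305,223), caps to the left, and the stand is at (363,216). The side view agrees, so all three bottles are present. Next I refine these with the depth cloud.

Run:
```python
from h import *
np.set_printoptions(precision=1,suppress=True)
p,_=snap("top"); W=np.load("top0.npy")
def rect(P): 
    r=cv2.minAreaRect(P[:,:2].astype(np.float32)); return np.array(r[0]),np.array(r[1]),round(r[2],1),len(P)
for t in ["stirrer","toppled_1","standing","stylus_stand","switch_bank"]:
  for o in models.cut_out(t,"top")[:2]:
    P=W[o["pixels"]]; print(t,round(o["confidence"],2),P.mean(0),np.percentile(P[:,2],[2,50,98]))
    if t=="stirrer": print(rect(P[abs(P[:,2]-34)<5]))
    if t=="toppled_1":
        b=P[P[:,2]>44]; print(rect(b),b.mean(0)); print(rect(P[P[:,2]>8]))
    if t=="standing":
        b=P[P[:,2]>119]; print("cap",rect(b),b.mean(0)); b=P[P[:,2]>70];print(rect(b))
Q=W[(W[...,2]>85)&(W[...,2]<140)&(abs(W[...,0]-468)<40)&(abs(W[...,1]+10)<40)]; print("styl",Q.mean(0),len(Q),Q[:,2].max())
c=cv2.resize(p[110:270,170:390],None,fx=3.6,fy=3.6,interpolation=cv2.INTER_CUBIC);cv2.imwrite("pics/c1.png",c[:,:,::-1])
```

```text
stirrer 0.85 [561.6 388.6  37.9] [27.1 33.3 42.9]
(array([569.6, 386.3]), array([166.1, 239.3]), 26.6, 3700)
toppled_1 0.94 [448.5 171.4  46.4] [31.9 47.9 53.6]
(array([446.9, 175.9]), array([47.5, 91.4]), 16.9, 358) [450.7 164.1  48.7]
(array([447.6, 175.9]), array([48.8, 91.7]), 15.0, 453)
toppled_1 0.88 [393.3 317.4  46.9] [-2.4 47.4 53.4]
(array([419.5, 248.2]), array([ 52.7, 211.4]), 20.1, 377) [395.6 311.2  54.8]
(array([415.6, 259.3]), array([ 55.2, 234.4]), 20.6, 507)
standing 0.71 [623.9 329.2 106.1] [ 34.4 101.7 131.1]
cap (array([538.9, 239.2]), array([292.6,  29. ]), 46.7, 96) [624.6 330.7 150.4]
(array([535.8, 249.4]), array([302.5,  49.6]), 42.6, 339)
standing 0.7 [469.4  -2.1  31.9] [ 6.7 15.5 63.4]
cap (array([431. , 139.8]), array([0., 0.]), 0.0, 1) [ 431.   139.8 1215.7]
(array([431. , 139.8]), array([0., 0.]), 0.0, 1)
stylus_stand 0.77 [470.2  -3.1  34. ] [ -0.1  15.5 116.7]
switch_bank 0.88 [514.3 356.7  45.3] [31.7 38.5 45. ]
styl [471.1  -6.5 122.6] 26 135.90530611293588
```

View pics/c1.png

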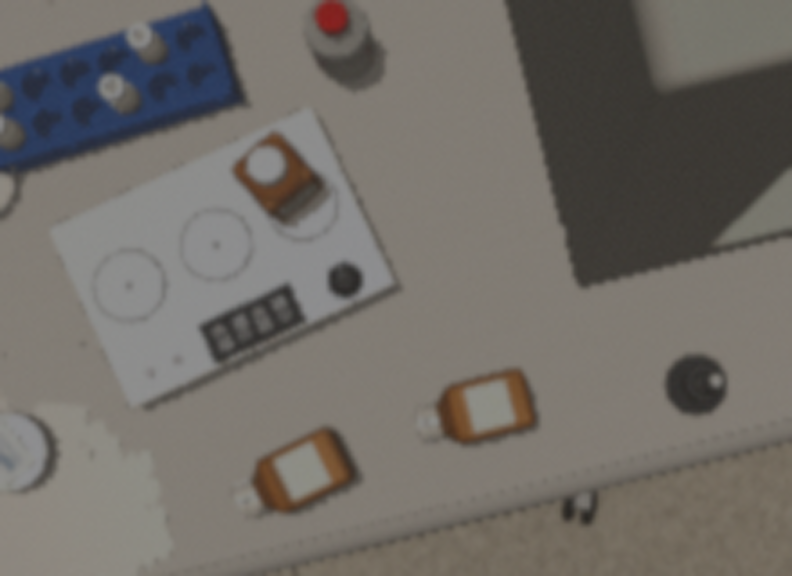

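Crop: rings 1 and 2 are empty, and the standing bottle is about 2 cm behind place 3. Next I remeasure with the depth dropouts filtered out and write the planner.

```bash
cat >> h.py <<'E'
def pose(s=None):
    s=s or sense(); T=np.eye(4);T[:3,:3]=Ro.from_euler('xyz',s["tcp_rot"],degrees=True).as_matrix();T[:3,3]=s["tool_pos"];return T
def mk(p,z,y):
    z=np.array(z,float);z/=np.linalg.norm(z);y=np.array(y,float);y-=z*(y@z);y/=np.linalg.norm(y)
    T=np.eye(4);T[:3,:3]=np.c_[np.cross(y,z),y,z];T[:3,3]=p;return T
def plan(targets,vmax=50,wmax=0.15,start=None):
    """targets: list of T or (T,vmax,wmax). Prints the rows of each leg, five to a call"""
    C=pose() if start is None else start.copy()
    for t in targets:
        T,v,w=t if isinstance(t,tuple) else (t,vmax,wmax)
        D=np.linalg.inv(C)@T; r=Ro.from_matrix(D[:3,:3]).as_rotvec()
        n=int(np.ceil(max(np.linalg.norm(D[:3,3])/v,np.linalg.norm(r)/w,1)-1e-9)); n+=-n%5
        C0=C.copy(); rows=[]
        for k in range(1,n+1):
            G=np.eye(4);G[:3,3]=C0[:3,3]+(T[:3,3]-C0[:3,3])*k/n;G[:3,:3]=C0[:3,:3]@Ro.from_rotvec(r*k/n).as_matrix()
            D=np.linalg.inv(C)@G; q=Ro.from_matrix(D[:3,:3]).as_rotvec()
            row=[round(float(x),1)+0. for x in D[:3,3]]+[round(float(x),3)+0. for x in q]; rows.append(row)
            S=np.eye(4);S[:3,3]=row[:3];S[:3,:3]=Ro.from_rotvec(row[3:]).as_matrix();C=C@S
        for i in range(0,n,5): print(str(rows[i:i+5]).replace(" ",""))
        print("-- ends",np.round(C[:3,3],1))
    return C
xs=np.array([.894,.448,0]);ys=np.array([-.448,.894,0]);Z=np.array([0,0,1.])
pl={1:np.array([543.6,460.5,34]),2:np.array([578.5,390.8,34]),3:np.array([613.4,321.1,34])}
E
python3 - <<'E'
from h import *
np.set_printoptions(precision=1,suppress=True)
W=np.load("top0.npy"); ok=W[...,2]<300
def rect(P): 
    r=cv2.minAreaRect(P[:,:2].astype(np.float32)); return np.array(r[0]),np.array(r[1]),round(r[2],1),len(P)
def reg(x,y,r,z0,z1): return W[ok&(np.hypot(W[...,0]-x,W[...,1]-y)<r)&(W[...,2]>z0)&(W[...,2]<z1)]
print("A",rect(reg(447,176,62,40,60)),rect(reg(447,176,62,12,60)))
print("B",rect(reg(399,325,62,40,60)),rect(reg(399,325,62,12,60)))
c=reg(628,334,60,119,140);print("cap",rect(c),c.mean(0)); c=reg(628,334,60,92,112);print("shoulder",rect(c),c.mean(0))
E
```

```text
A (array([447.3, 176. ]), array([49.6, 93.3]), 15.0, 419) (array([447.2, 176.6]), array([49.6, 94.8]), 15.0, 493)
B (array([391.3, 321.3]), array([49.7, 88.2]), 27.7, 420) (array([390. , 324.1]), array([49.7, 94.8]), 27.4, 510)
cap (array([628.4, 335.5]), array([27.6, 28.9]), 61.6, 94) [628.7 334.7 127.7]
shoulder (array([629. , 334.8]), array([49.8, 49.6]), 43.7, 208) [625.3 331.5 101.1]
```

Run:
```python
from h import *
a=np.radians(-46.3); y=[np.cos(a),np.sin(a),0]
plan([mk([628.7,335,230],-Z,y),(mk([628.7,335,140],-Z,y),20,.1)])
```

```text
[[-32.1,-5.0,0.1,0.0,0.0,0.136],[-32.5,-0.6,0.1,0.0,0.0,0.136],[-32.3,3.8,0.1,0.0,0.0,0.136],[-31.4,8.1,0.0,0.0,0.0,0.136],[-30.1,12.4,0.1,0.0,0.0,0.136]]
[[-28.1,16.3,0.1,0.0,0.0,0.136],[-25.7,19.9,0.1,0.0,0.0,0.136],[-22.7,23.3,0.1,0.0,0.0,0.136],[-19.3,26.1,0.1,0.0,0.0,0.136],[-15.6,28.5,0.0,0.0,0.0,0.136]]
[[-11.7,30.4,0.1,0.0,0.0,0.136],[-7.4,31.6,0.1,0.0,0.0,0.136],[-3.0,32.4,0.1,0.0,0.0,0.136],[1.4,32.4,0.1,0.0,0.0,0.136],[5.8,32.0,0.1,0.0,0.0,0.136]]
-- ends [628.7 335.  230. ]
[[0.0,0.0,18.0,0.0,0.0,0.0],[0.0,0.0,18.0,0.0,0.0,0.0],[0.0,0.0,18.0,0.0,0.0,0.0],[0.0,0.0,18.0,0.0,0.0,0.0],[0.0,0.0,18.0,0.0,0.0,0.0]]
-- ends [628.7 335.  140. ]
```

Request:
{"method": "apply_moves", "body": {"rows": [[-32.1,-5.0,0.1,0,0,0.136],[-32.5,-0.6,0.1,0,0,0.136],[-32.3,3.8,0.1,0,0,0.136],[-31.4,8.1,0,0,0,0.136],[-30.1,12.4,0.1,0,0,0.136]], "fingers": 75, "grip_force": 40}}

```text
time: 2.22
tool_pos: [343.4, 488.4, 231.0]
tcp_rot: [180.0, -0.0, 121.4]
ft_force: [-0.2, 0.4, 0.3]
finger_gap: 75.0
grip_force: 0.0
```

Request:
{"method": "apply_moves", "body": {"rows": [[-28.1,16.3,0.1,0,0,0.136],[-25.7,19.9,0.1,0,0,0.136],[-22.7,23.3,0.1,0,0,0.136],[-19.3,26.1,0.1,0,0,0.136],[-15.6,28.5,0,0,0,0.136]]}}

```text
time: 2.85
tool_pos: [486.5, 411.5, 230.5]
tcp_rot: [-180.0, -0.0, 82.4]
ft_force: [-1.1, 0.4, -0.1]
finger_gap: 75.1
grip_force: 0.0
```

Request:
{"method": "apply_moves", "body": {"rows": [[-11.7,30.4,0.1,0,0,0.136],[-7.4,31.6,0.1,0,0,0.136],[-3.0,32.4,0.1,0,0,0.136],[1.4,32.4,0.1,0,0,0.136],[5.8,32.0,0.1,0,0,0.136]]}}

```text
time: 3.48
tool_pos: [629.6, 334.5, 229.9]
tcp_rot: [-180.0, 0.0, 43.4]
ft_force: [0.7, 0.3, -0.7]
finger_gap: 74.9
grip_force: 0.0
```

Run:
```python
from h import *
np.set_printoptions(precision=1,suppress=True)
s=sense();print(s["tool_pos"],s["tcp_rot"],s["joint_pos"],s["finger_gap"],s["ft_force"])
p,W=snap("wrist","w1.png"); np.save("w1.npy",W)
print([(o["xyz"],o["confidence"]) for o in models.place_of("standing","wrist")],[(o["xyz"],o["confidence"]) for o in models.place_of("place_1","wrist")])
```

```text
[629.6 334.5 229.9] [-180.     0.    43.4] [23.9 25.2 64.3  0.  90.4 70.4] 74.8533830670283 [ 0.7  0.3 -0.7]
[([630.4, 336.7, 29.7], 0.69)] [([579.3, 390.6, 36.1], 0.95), ([542.4, 459.7, 33.0], 0.85)]
```

View pics/w1.png

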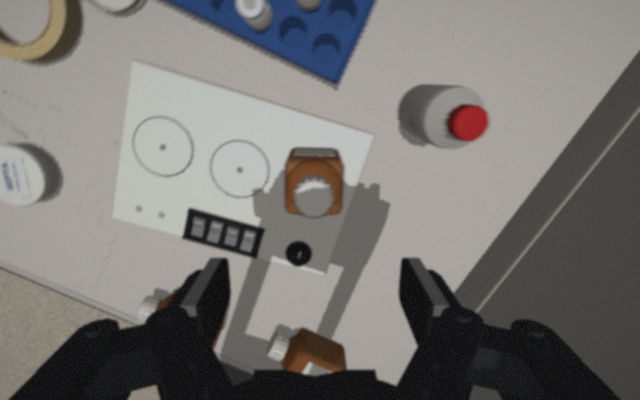

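Wrist view: the standing bottle at (315,180) is square between the fingers, and its measured position agrees with the top camera. I go down, grip, shift it to place 3, and check.

Request:
{"method": "apply_moves", "body": {"rows": [[0,0,20,0,0,0],[0,0,20,0,0,0],[0,0,20,0,0,0],[0,0,20,0,0,0],[0,0,20,0,0,0]]}}

```text
time: 4.25
tool_pos: [628.3, 335.1, 128.3]
tcp_rot: [-180.0, 0.0, 43.7]
ft_force: [0.2, 0.3, 0.3]
finger_gap: 74.9
grip_force: 0.0
```

Request:
{"method": "apply_moves", "body": {"rows": [[0,0,12,0,0,0],[0,0,12,0,0,0],[0,0,12,0,0,0],[0,0,12,0,0,0],[0,0,12,0,0,0]]}}

```text
time: 4.88
tool_pos: [628.9, 335.1, 69.4]
tcp_rot: [180.0, -0.0, 43.7]
ft_force: [0.4, 0.2, -0.2]
finger_gap: 75.3
grip_force: 0.0
```

Request:
{"method": "apply_moves", "body": {"rows": [[0,0,0,0,0,0],[0,0,0,0,0,0],[0,0,0,0,0,0],[0,0,0,0,0,0],[0,0,0,0,0,0]], "fingers": 40}}

```text
time: 5.5
tool_pos: [628.8, 335.1, 70.1]
tcp_rot: [180.0, -0.0, 43.7]
ft_force: [1.0, 0.1, -2.2]
finger_gap: 49.5
grip_force: 41.4
```

Request:
{"method": "apply_moves", "body": {"rows": [[0,0,-6,0,0,0],[-10,0,0,0,0,0],[-11,0,0,0,0,0],[0,0,0,0,0,0.15],[0,0,0,0,0,0.15]]}}

```text
time: 6.12
tool_pos: [612.8, 319.8, 75.9]
tcp_rot: [180.0, 0.0, 26.2]
ft_force: [-0.2, 0.2, -1.2]
finger_gap: 49.5
grip_force: 41.4
```

Request:
{"method": "apply_moves", "body": {"rows": [[0,0,0,0,0,0],[0,0,3,0,0,0],[0,0,2,0,0,0],[0,0,0.5,0,0,0],[0,0,0,0,0,0]]}}

```text
time: 6.75
tool_pos: [613.5, 320.5, 70.4]
tcp_rot: [180.0, 0.0, 26.5]
ft_force: [0.9, -0.3, -1.2]
finger_gap: 49.5
grip_force: 41.4
```

```bash
cat >> h.py <<'E'
def lying(center,ang,h=29):
    a=np.array([np.cos(np.radians(ang)),np.sin(np.radians(ang)),0]); d=(-Z-a)/2**.5
    g=np.array([*center,0.])-5.5*a; g[2]=h; return d,np.array([a[1],-a[0],0]),g+19*d
E
python3 - <<'E'
from h import *
C=pose(); C[2,3]=180.4
d,y,t=lying([390,324.1],117.4)
plan([mk(t-170*d,d,y),(mk(t-80*d,d,y),30,.1),(mk(t,d,y),16,.1)],start=C,wmax=.17)
E
```

```text
[[-13.3,-13.6,3.0,-0.041,-0.041,-0.1],[-11.8,-15.0,2.9,-0.042,-0.04,-0.099],[-10.1,-16.2,2.7,-0.041,-0.041,-0.1],[-8.3,-17.3,2.3,-0.041,-0.041,-0.1],[-6.5,-18.0,2.0,-0.042,-0.04,-0.1]]
[[-4.6,-18.7,1.4,-0.041,-0.041,-0.099],[-2.6,-19.1,0.8,-0.041,-0.041,-0.1],[-0.8,-19.3,0.1,-0.042,-0.041,-0.1],[1.2,-19.2,-0.8,-0.041,-0.04,-0.1],[3.1,-19.0,-1.6,-0.041,-0.041,-0.099]]
[[4.8,-18.5,-2.6,-0.042,-0.041,-0.1],[6.5,-17.8,-3.5,-0.041,-0.04,-0.1],[8.1,-16.9,-4.6,-0.041,-0.041,-0.1],[9.6,-15.8,-5.6,-0.042,-0.041,-0.099],[10.7,-14.5,-6.6,-0.041,-0.04,-0.1]]
-- ends [343.4 414.  135.8]
[[0.0,0.0,18.0,0.0,0.0,0.0],[0.0,0.0,18.0,0.0,0.0,0.0],[0.0,0.0,18.0,0.0,0.0,0.0],[0.0,0.0,18.0,0.0,0.0,0.0],[0.0,0.0,18.0,0.0,0.0,0.0]]
-- ends [372.7 357.5  72.1]
[[0.0,0.0,16.0,0.0,0.0,0.0],[0.0,0.0,16.0,0.0,0.0,0.0],[0.0,0.0,16.0,0.0,0.0,0.0],[0.0,0.0,16.0,0.0,0.0,0.0],[0.0,0.0,16.0,0.0,0.0,0.0]]
-- ends [398.7 307.3  15.5]
```

Request:
{"method": "apply_moves", "body": {"rows": [[0,0,0,0,0,0],[0,0,0,0,0,0],[0,0,0,0,0,0],[0,0,-5,0,0,0],[0,0,-15,0,0,0]], "fingers": 66}}

```text
time: 7.38
tool_pos: [612.9, 320.2, 90.2]
tcp_rot: [-180.0, 0.1, 26.5]
ft_force: [0.1, -0.2, 0.0]
finger_gap: 65.9
grip_force: 0.0
```

Request:
{"method": "apply_moves", "body": {"rows": [[0,0,-18,0,0,0],[0,0,-18,0,0,0],[0,0,-18,0,0,0],[0,0,-18,0,0,0],[0,0,-18,0,0,0]]}}

```text
time: 8.0
tool_pos: [613.6, 320.5, 181.9]
tcp_rot: [180.0, -0.0, 26.5]
ft_force: [0.4, -0.5, -0.6]
finger_gap: 65.8
grip_force: 0.0
```

Request:
{"method": "apply_moves", "body": {"rows": [[-13.3,-13.6,3.0,-0.041,-0.041,-0.1],[-11.8,-15.0,2.9,-0.042,-0.04,-0.099],[-10.1,-16.2,2.7,-0.041,-0.041,-0.1],[-8.3,-17.3,2.3,-0.041,-0.041,-0.1],[-6.5,-18.0,2.0,-0.042,-0.04,-0.1]]}}

```text
time: 8.62
tool_pos: [523.2, 352.0, 166.2]
tcp_rot: [171.3, 14.1, 54.4]
ft_force: [-0.0, -0.2, 0.3]
finger_gap: 66.0
grip_force: 0.0
```

Request:
{"method": "apply_moves", "body": {"rows": [[-4.6,-18.7,1.4,-0.041,-0.041,-0.099],[-2.6,-19.1,0.8,-0.041,-0.041,-0.1],[-0.8,-19.3,0.1,-0.042,-0.041,-0.1],[1.2,-19.2,-0.8,-0.041,-0.04,-0.1],[3.1,-19.0,-1.6,-0.041,-0.041,-0.099]], "fingers": 80}}

```text
time: 9.25
tool_pos: [433.0, 383.4, 151.3]
tcp_rot: [170.3, 30.5, 82.7]
ft_force: [0.0, 0.1, 0.0]
finger_gap: 79.9
grip_force: 0.0
```

Request:
{"method": "apply_moves", "body": {"rows": [[4.8,-18.5,-2.6,-0.042,-0.041,-0.1],[6.5,-17.8,-3.5,-0.041,-0.04,-0.1],[8.1,-16.9,-4.6,-0.041,-0.041,-0.1],[9.6,-15.8,-5.6,-0.042,-0.041,-0.099],[10.7,-14.5,-6.6,-0.041,-0.04,-0.1]]}}

```text
time: 9.88
tool_pos: [342.9, 414.6, 136.3]
tcp_rot: [-179.9, 45.0, 117.6]
ft_force: [0.2, -0.1, 0.4]
finger_gap: 80.2
grip_force: 0.0
```

Run:
```python
from h import *
np.set_printoptions(precision=1,suppress=True)
s=sense();print(s["joint_pos"])
p,W=snap("top")
c=W[(np.hypot(W[...,0]-613,W[...,1]-321)<40)&(W[...,2]>122)&(W[...,2]<140)];print("cap3",c.mean(0),len(c))
p,W=snap("wrist","w2.png")
print([(np.array(o["xyz"]),round(o["confidence"],2)) for o in models.place_of("toppled_1","wrist")])
d,y,t=lying([390,324.1],117.4)
plan([(mk(t-80*d,d,y),18,.1),(mk(t,d,y),16,.1)])
```

```text
[ 66.5  29.2  80.7 -34.  100.3  42. ]
cap3 [614.5 319.9 127.7] 92
[(array([410. , 283.6,  22.9]), 0.66), (array([474.3,  -4.7,  -4.6]), 0.64), (array([459. , 131.5,  27.4]), 0.62)]
[[-0.1,0.1,9.1,0.0,0.0,0.0],[-0.1,0.0,9.0,0.0,0.0,0.0],[0.0,0.1,9.1,0.0,0.0,0.0],[-0.1,0.1,9.0,0.0,0.0,0.0],[-0.1,0.0,9.1,0.0,0.0,0.0]]
[[-0.1,0.1,9.1,0.0,0.0,0.001],[-0.1,0.0,9.0,0.0,0.0,0.0],[0.0,0.1,9.1,0.0,0.0,0.0],[-0.1,0.1,9.0,0.0,0.0,0.0],[-0.1,0.0,9.1,0.0,0.0,0.0]]
-- ends [372.7 357.5  72.1]
[[0.0,0.0,16.0,0.0,0.0,0.0],[0.0,0.0,16.0,0.0,0.0,0.0],[0.0,0.0,16.0,0.0,0.0,0.0],[0.0,0.0,16.0,0.0,0.0,0.0],[0.0,0.0,16.0,0.0,0.0,0.0]]
-- ends [398.7 307.3  15.6]
```

View pics/w2.png

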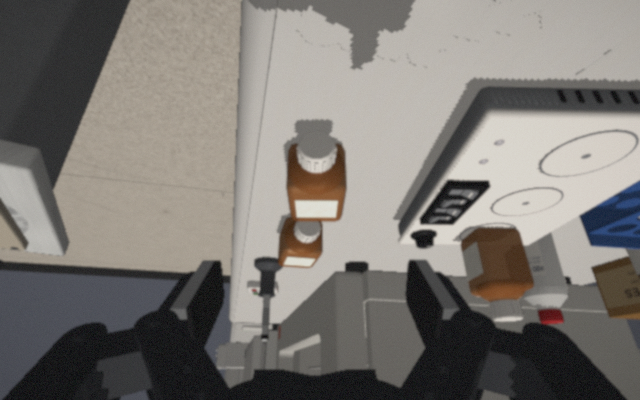

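Wrist view: bottle B at (317,185) lies lined up midway between the fingers, and bottle 3 is within 1.5 mm of its place. I advance and grip.

Request:
{"method": "apply_moves", "body": {"rows": [[0,0,18,0,0,0],[0,0,18,0,0,0],[0,0,18,0,0,0],[0,0,18,0,0,0],[0,0,18,0,0,0]]}}

```text
time: 10.65
tool_pos: [373.3, 356.4, 71.2]
tcp_rot: [180.0, 45.0, 117.3]
ft_force: [0.6, 0.1, -0.1]
finger_gap: 80.1
grip_force: 0.0
```

Request:
{"method": "apply_moves", "body": {"rows": [[0,0,18,0,0,0],[0,0,18,0,0,0],[0,0,18,0,0,0],[0,0,16,0,0,0],[0,0,11,0,0,0]]}}

```text
time: 11.28
tool_pos: [399.3, 305.9, 14.1]
tcp_rot: [-180.0, 45.0, 117.4]
ft_force: [-0.1, 0.3, 0.6]
finger_gap: 80.2
grip_force: 0.0
```

Request:
{"method": "apply_moves", "body": {"rows": [[0,0,0,0,0,0],[0,0,0,0,0,0],[0,0,0,0,0,0],[0,0,0,0,0,0],[0,0,0,0,0,0]], "fingers": 40, "grip_force": 70}}

```text
time: 11.9
tool_pos: [399.3, 307.3, 15.3]
tcp_rot: [179.9, 45.0, 117.3]
ft_force: [-0.6, 2.0, 1.9]
finger_gap: 49.7
grip_force: 72.1
```

```bash
cat >> h.py <<'E'
def standT(Tl,center,ang,place,lift,rb=25.,C=None):
    """tool pose that has the bottle, gripped at Tl while lying, upright at place"""
    a=np.array([np.cos(np.radians(ang)),np.sin(np.radians(ang)),0])
    B=np.eye(4);B[:3,2]=a;B[:3,0]=Z;B[:3,1]=np.cross(a,Z);B[:3,3]=[*(np.array(center)-47.5*a[:2]),rb]
    S=np.eye(4);S[:3,2]=Z;S[:3,0]=-xs;S[:3,1]=np.cross(Z,-xs);S[:3,3]=place+Z*lift
    return S@np.linalg.inv(B)@Tl
E
python3 - <<'E'
from h import *
T=pose(); np.save("TlB.npy",T); print(sense()["finger_gap"],T[:3,3].round(1))
U=T.copy();U[2,3]+=90
p=pl[1]
S=standT(T,[390,324.1],117.4,p,0); print(S.round(2))
f=lambda h,b=0:(lambda X:(X.__setitem__((slice(0,3),3),S[:3,3]+Z*h-xs*b),X)[1])(S.copy())
plan([(U,20,.1),(f(100,60),45,.14),(f(20),30,.1),(f(1),6,.1)])
E
```

```text
49.68874724214413 [399.3 307.3  15.3]
[[ 6.3000e-01  4.5000e-01  6.3000e-01  5.5251e+02]
 [ 3.2000e-01 -8.9000e-01  3.2000e-01  4.6437e+02]
 [ 7.1000e-01 -0.0000e+00 -7.1000e-01  6.2330e+01]
 [ 0.0000e+00  0.0000e+00  0.0000e+00  1.0000e+00]]
[[-12.7,0.0,-12.7,0.0,0.0,0.0],[-12.7,0.0,-12.8,0.0,0.0,0.0],[-12.8,0.1,-12.7,0.0,0.0,0.0],[-12.7,0.0,-12.7,0.0,0.0,0.0],[-12.7,0.0,-12.8,0.0,0.0,0.0]]
-- ends [399.3 307.3 105.3]
[[0.5,7.4,-4.5,0.0,0.06,0.086],[1.3,7.4,-4.4,0.0,0.06,0.087],[2.3,7.1,-4.3,0.0,0.06,0.086],[3.1,7.0,-4.2,0.0,0.06,0.086],[3.9,6.6,-3.9,0.0,0.06,0.086]]
[[4.8,6.3,-3.7,0.0,0.06,0.087],[5.4,5.8,-3.4,0.0,0.06,0.086],[6.2,5.4,-3.0,0.0,0.061,0.086],[6.7,4.7,-2.6,0.0,0.06,0.086],[7.3,4.2,-2.2,0.0,0.06,0.087]]
[[7.7,3.5,-1.8,0.0,0.06,0.086],[8.1,2.9,-1.2,0.0,0.06,0.086],[8.4,2.1,-0.8,0.0,0.06,0.086],[8.6,1.4,-0.3,0.0,0.06,0.087],[8.6,0.6,0.2,0.0,0.06,0.086]]
[[8.7,-0.1,0.8,0.0,0.06,0.086],[8.5,-0.8,1.3,0.0,0.06,0.086],[8.4,-1.6,1.7,0.0,0.06,0.087],[8.0,-2.2,2.3,0.0,0.06,0.086],[7.7,-3.0,2.8,0.0,0.06,0.086]]
-- ends [498.9 437.5 162.3]
[[-2.8,0.0,19.8,0.0,0.0,0.0],[-2.9,0.0,19.8,0.0,0.0,0.0],[-2.8,0.0,19.8,0.0,0.0,0.0],[-2.8,0.0,19.8,0.0,0.0,0.0],[-2.9,0.0,19.7,0.0,0.0,0.0]]
-- ends [552.5 464.3  82.3]
[[-2.7,0.0,2.7,0.0,0.0,0.0],[-2.7,0.0,2.7,0.0,0.0,0.0],[-2.6,0.0,2.7,0.0,0.0,0.0],[-2.7,0.0,2.7,0.0,0.0,0.0],[-2.7,0.0,2.7,0.0,0.0,0.0]]
-- ends [552.5 464.3  63.3]
```

Request:
{"method": "apply_moves", "body": {"rows": [[-12.7,0,-12.7,0,0,0],[-12.7,0,-12.8,0,0,0],[-12.8,0,-12.7,0,0,0],[-12.7,0,-12.7,0,0,0],[-12.7,0,-12.8,0,0,0]]}}

```text
time: 12.52
tool_pos: [399.2, 306.9, 106.5]
tcp_rot: [179.9, 45.0, 117.3]
ft_force: [-0.1, 0.1, -0.6]
finger_gap: 49.2
grip_force: 72.4
```

Request:
{"method": "apply_moves", "body": {"rows": [[0.5,7.4,-4.5,0,0.06,0.086],[1.3,7.4,-4.4,0,0.06,0.087],[2.3,7.1,-4.3,0,0.06,0.086],[3.1,7.0,-4.2,0,0.06,0.086],[3.9,6.6,-3.9,0,0.06,0.086]]}}

```text
time: 13.15
tool_pos: [424.2, 339.5, 120.1]
tcp_rot: [164.3, 24.0, 90.4]
ft_force: [0.3, -0.2, -1.4]
finger_gap: 49.2
grip_force: 72.3
```

Request:
{"method": "apply_moves", "body": {"rows": [[4.8,6.3,-3.7,0,0.06,0.087],[5.4,5.8,-3.4,0,0.06,0.086],[6.2,5.4,-3.0,0,0.061,0.086],[6.7,4.7,-2.6,0,0.06,0.086],[7.3,4.2,-2.2,0,0.06,0.087]]}}

```text
time: 13.78
tool_pos: [449.1, 371.8, 134.2]
tcp_rot: [160.3, -0.2, 71.8]
ft_force: [-0.3, 0.3, -1.1]
finger_gap: 49.6
grip_force: 72.3
```

Request:
{"method": "apply_moves", "body": {"rows": [[7.7,3.5,-1.8,0,0.06,0.086],[8.1,2.9,-1.2,0,0.06,0.086],[8.4,2.1,-0.8,0,0.06,0.086],[8.6,1.4,-0.3,0,0.06,0.087],[8.6,0.6,0.2,0,0.06,0.086]]}}

```text
time: 14.4
tool_pos: [473.9, 404.2, 148.3]
tcp_rot: [164.4, -24.3, 53.2]
ft_force: [0.4, -0.8, -0.9]
finger_gap: 49.4
grip_force: 72.3
```

Request:
{"method": "apply_moves", "body": {"rows": [[8.7,-0.1,0.8,0,0.06,0.086],[8.5,-0.8,1.3,0,0.06,0.086],[8.4,-1.6,1.7,0,0.06,0.087],[8.0,-2.2,2.3,0,0.06,0.086],[7.7,-3.0,2.8,0,0.06,0.086]]}}

```text
time: 15.02
tool_pos: [498.9, 436.7, 162.4]
tcp_rot: [-179.9, -45.1, 26.4]
ft_force: [-0.0, -1.2, -1.6]
finger_gap: 49.2
grip_force: 72.3
```

Run:
```python
from h import *
np.set_printoptions(precision=1,suppress=True)
s=sense();print(s["joint_pos"],s["tool_pos"],s["tcp_rot"],s["finger_gap"])
T=np.load("TlB.npy"); S=standT(T,[390,324.1],117.4,pl[1],0)
f=lambda h,b=0:(lambda X:(X.__setitem__((slice(0,3),3),S[:3,3]+Z*h-xs*b),X)[1])(S.copy())
p,W=snap("side","s2.png");c=p[130:260,220:380];cv2.imwrite("pics/s2.png",cv2.resize(c,None,fx=4,fy=4)[:,:,::-1])
plan([(f(20),30,.1),(f(1),6,.1)])
```

```text
[ 43.2 -12.1 123.5 -26.4  27.3 125.8] [498.9 436.7 162.4] [-179.9  -45.1   26.4] 49.18456277221315
[[-2.6,-0.1,19.7,0.0,0.0,-0.001],[-2.7,-0.1,19.8,0.0,-0.001,-0.002],[-2.6,-0.1,19.7,0.0,0.0,-0.001],[-2.6,-0.1,19.8,0.001,0.0,-0.001],[-2.6,0.0,19.7,0.0,-0.001,-0.002]]
-- ends [552.5 464.3  82.3]
[[-2.7,0.0,2.7,0.0,0.0,0.0],[-2.7,0.0,2.7,0.0,0.0,0.0],[-2.6,0.0,2.7,0.0,0.0,0.0],[-2.7,0.0,2.7,0.0,0.0,0.0],[-2.7,0.0,2.6,0.0,0.0,0.0]]
-- ends [552.5 464.3  63.4]
```

View pics/s2.png

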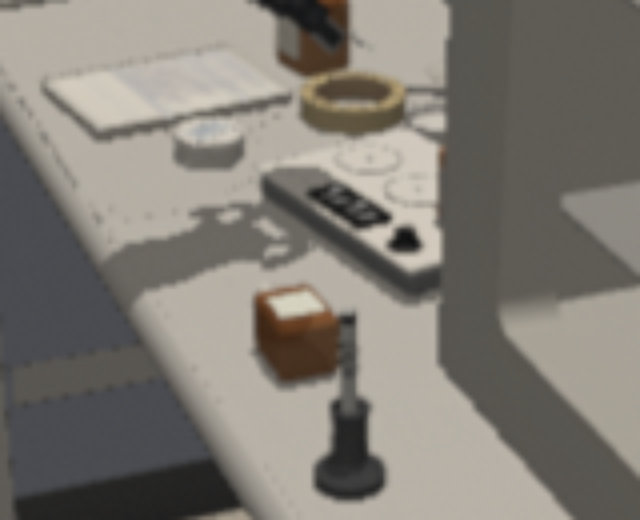

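Side crop: bottle B is held upright, at the top around (320,35). I lower it onto place 1.

Request:
{"method": "apply_moves", "body": {"rows": [[-2.6,-0.1,19.7,0,0,-0.001],[-2.7,-0.1,19.8,0,0,-0.002],[-2.6,-0.1,19.7,0,0,-0.001],[-2.6,-0.1,19.8,0,0,-0.001],[-2.6,0,19.7,0,0,-0.002]]}}

```text
time: 15.7
tool_pos: [553.3, 464.0, 82.5]
tcp_rot: [179.4, -44.9, 27.3]
ft_force: [-0.5, 0.5, -1.1]
finger_gap: 49.2
grip_force: 72.4
```

Request:
{"method": "apply_moves", "body": {"rows": [[0,0,0,0,0,0],[-3.2,0,3.2,0,0,0],[-3.2,0,3.2,0,0,0],[-3.2,0,3.2,0,0,0],[-2.7,0,2.6,0,0,0]]}}

```text
time: 16.32
tool_pos: [552.6, 464.2, 65.2]
tcp_rot: [179.6, -45.0, 27.1]
ft_force: [0.4, -1.4, -0.8]
finger_gap: 49.4
grip_force: 72.6
```

Request:
{"method": "apply_moves", "body": {"rows": [[0,0,0,0,0,0],[-0.7,0,0.7,0,0,0],[-0.7,0,0.7,0,0,0],[0,0,0,0,0,0],[0,0,0,0,0,0]]}}

```text
time: 16.95
tool_pos: [552.8, 464.2, 63.4]
tcp_rot: [179.6, -45.0, 27.1]
ft_force: [0.1, 0.6, -1.9]
finger_gap: 49.1
grip_force: 72.6
```

Run:
```python
from h import *
np.set_printoptions(precision=1,suppress=True)
s=sense();print(s["joint_pos"],s["tool_pos"],s["tcp_rot"],s["ft_force"])
p,W=snap("wrist")
for n in ("wrist","top"):
    if n=="top": p,W=snap(n)
    for o in models.cut_out("standing",n)[:3]:
        P=W[o["pixels"]];P=P[P[:,2]<300];print(n,P.mean(0),P[:,2].max())
```

```text
[ 41.1   7.7 116.6 -41.7  15.5 140.7] [552.8 464.2  63.4] [179.6 -45.   27.1] [ 0.1  0.6 -1.9]
wrist [602.2 342.5  65.1] 219.33548081601825
top [611.  316.7 101.5] 132.49707316730144
```

Request:
{"method": "apply_moves", "body": {"rows": [[-0.5,0,0.5,0,0,0],[-0.5,0,0.5,0,0,0],[0,0,0,0,0,0],[0,0,0,0,0,0],[0,0,0,0,0,0]]}}

```text
time: 17.77
tool_pos: [552.7, 464.2, 62.0]
tcp_rot: [179.6, -45.0, 27.1]
ft_force: [0.1, 0.7, -0.8]
finger_gap: 49.5
grip_force: 72.6
```

Request:
{"method": "apply_moves", "body": {"rows": [[-0.4,0,0.4,0,0,0],[-0.4,0,0.4,0,0,0],[0,0,0,0,0,0],[0,0,0,0,0,0],[0,0,0,0,0,0]]}}

```text
time: 18.4
tool_pos: [553.0, 464.4, 61.2]
tcp_rot: [179.6, -45.0, 27.1]
ft_force: [1.0, -0.3, 0.9]
finger_gap: 49.3
grip_force: 73.0
```

Contact has been made. I release and back off.

Request:
{"method": "apply_moves", "body": {"rows": [[0,0,0,0,0,0],[0,0,0,0,0,0],[0,0,-3,0,0,0],[0,0,-8,0,0,0],[0,0,-14,0,0,0]], "fingers": 66}}

```text
time: 19.02
tool_pos: [536.4, 455.9, 78.5]
tcp_rot: [179.5, -44.9, 27.1]
ft_force: [0.2, 0.1, 0.0]
finger_gap: 66.0
grip_force: 0.0
```

Request:
{"method": "apply_moves", "body": {"rows": [[0,0,-20,0,0,0],[0,0,-20,0,0,0],[0,0,-20,0,0,0],[0,0,-20,0,0,0],[0,0,-20,0,0,0]]}}

```text
time: 19.65
tool_pos: [472.9, 424.5, 150.0]
tcp_rot: [179.6, -45.0, 27.1]
ft_force: [-0.0, 0.2, 0.1]
finger_gap: 66.0
grip_force: 0.0
```

Run:
```python
from h import *
np.set_printoptions(precision=1,suppress=True)
print(sense()["joint_pos"])
p,W=snap("top")
for k in pl:
    c=W[(np.hypot(W[...,0]-pl[k][0],W[...,1]-pl[k][1])<40)&(W[...,2]>122)&(W[...,2]<140)];print(k,c.mean(0),len(c))
def rect(P): 
    r=cv2.minAreaRect(P[:,:2].astype(np.float32)); return np.array(r[0]),np.array(r[1]),round(r[2],1),len(P)
print(rect(W[(np.hypot(W[...,0]-447,W[...,1]-176)<62)&(W[...,2]>12)&(W[...,2]<60)]))
d,y,t=lying([447.2,176.3],105)
plan([mk(t-150*d,d,y),(mk(t,d,y),30,.1)],wmax=.14)
```

```text
[ 44.4 -15.7 127.8 -28.4  27.2 128.1]
1 [544.3 458.3 127.4] 97
2 [nan nan nan] 0
3 [614.7 319.9 127.7] 89
(array([447.1, 176.6]), array([49.6, 94.8]), 15.0, 491)
[[-7.0,8.3,-4.1,0.0,-0.087,-0.099],[-8.0,7.6,-3.4,0.001,-0.086,-0.1],[-9.1,6.7,-2.7,0.0,-0.087,-0.099],[-9.9,5.8,-1.8,0.0,-0.086,-0.1],[-10.5,4.7,-1.0,0.001,-0.087,-0.099]]
[[-11.0,3.7,-0.1,0.0,-0.086,-0.1],[-11.3,2.6,0.9,0.0,-0.087,-0.099],[-11.3,1.5,1.9,0.001,-0.086,-0.1],[-11.2,0.3,2.9,0.0,-0.087,-0.099],[-11.0,-0.8,3.8,0.0,-0.087,-0.1]]
[[-10.4,-1.8,4.8,0.001,-0.086,-0.099],[-9.7,-2.9,5.6,0.0,-0.087,-0.1],[-8.9,-3.7,6.4,0.0,-0.086,-0.099],[-7.9,-4.6,7.2,0.001,-0.087,-0.1],[-6.7,-5.3,7.8,0.0,-0.086,-0.099]]
-- ends [424.7 260.4 121.6]
[[0.0,0.0,30.0,0.0,0.0,0.0],[0.0,0.0,30.0,0.0,0.0,0.0],[0.0,0.0,30.0,0.0,0.0,0.0],[0.0,0.0,30.0,0.0,0.0,0.0],[0.0,0.0,30.0,0.0,0.0,0.0]]
-- ends [452.1 158.   15.5]<stdin>:6: RuntimeWarning: Mean of empty slice.
  ret = um.true_divide(
```

Bottles 1 and 3 are each within about 2 mm of their places. Now bottle A.

Request:
{"method": "apply_moves", "body": {"rows": [[-7.0,8.3,-4.1,0,-0.087,-0.099],[-8.0,7.6,-3.4,0.001,-0.086,-0.1],[-9.1,6.7,-2.7,0,-0.087,-0.099],[-9.9,5.8,-1.8,0,-0.086,-0.1],[-10.5,4.7,-1.0,0.001,-0.087,-0.099]]}}

```text
time: 20.32
tool_pos: [457.7, 369.7, 139.5]
tcp_rot: [164.6, -15.6, 55.8]
ft_force: [0.9, -0.5, -0.0]
finger_gap: 65.9
grip_force: 0.0
```

Request:
{"method": "apply_moves", "body": {"rows": [[-11.0,3.7,-0.1,0,-0.086,-0.1],[-11.3,2.6,0.9,0,-0.087,-0.099],[-11.3,1.5,1.9,0.001,-0.086,-0.1],[-11.2,0.3,2.9,0,-0.087,-0.099],[-11.0,-0.8,3.8,0,-0.087,-0.1]], "fingers": 80}}

```text
time: 20.95
tool_pos: [441.7, 315.0, 129.4]
tcp_rot: [164.7, 16.2, 76.4]
ft_force: [-0.2, -0.4, -0.8]
finger_gap: 80.3
grip_force: 0.0
```

Request:
{"method": "apply_moves", "body": {"rows": [[-10.4,-1.8,4.8,0.001,-0.086,-0.099],[-9.7,-2.9,5.6,0,-0.087,-0.1],[-8.9,-3.7,6.4,0,-0.086,-0.099],[-7.9,-4.6,7.2,0.001,-0.087,-0.1],[-6.7,-5.3,7.8,0,-0.086,-0.099]]}}

```text
time: 21.58
tool_pos: [425.7, 260.3, 119.2]
tcp_rot: [-179.7, 45.2, 105.3]
ft_force: [0.6, 0.4, -0.7]
finger_gap: 80.0
grip_force: 0.0
```

Run:
```python
from h import *
np.set_printoptions(precision=1,suppress=True)
print(sense()["joint_pos"])
d,y,t=lying([447.2,176.3],105)
plan([(mk(t-60*d,d,y),30,.1),(mk(t,d,y),30,.1)],wmax=.14)
```

```text
[ 50.1  22.7  91.5 -35.5  94.9  41.3]
[[-0.2,-0.2,17.6,0.0,0.001,0.001],[-0.3,-0.2,17.6,-0.001,0.0,0.001],[-0.2,-0.2,17.6,0.0,0.001,0.0],[-0.3,-0.1,17.6,0.0,0.0,0.001],[-0.3,-0.2,17.6,0.0,0.001,0.001]]
-- ends [441.2 199.   58. ]
[[0.0,0.0,12.0,0.0,0.0,0.0],[0.0,0.0,12.0,0.0,0.0,0.0],[0.0,0.0,12.0,0.0,0.0,0.0],[0.0,0.0,12.0,0.0,0.0,0.0],[0.0,0.0,12.0,0.0,0.0,0.0]]
-- ends [452.1 158.   15.6]
```

Request:
{"method": "apply_moves", "body": {"rows": [[-0.2,-0.2,17.6,0,0,0],[-0.2,-0.2,17.6,0,0,0],[-0.2,-0.2,17.6,0,0,0],[-0.2,0,17.6,0,0,0],[0,0,17.6,0,0,0]]}}

```text
time: 22.2
tool_pos: [441.5, 198.4, 57.1]
tcp_rot: [-179.9, 45.0, 105.0]
ft_force: [-0.1, -0.2, -0.4]
finger_gap: 80.2
grip_force: 0.0
```

Request:
{"method": "apply_moves", "body": {"rows": [[0,0,14,0,0,0],[0,0,14,0,0,0],[0,0,14,0,0,0],[0,0,12,0,0,0],[0,0,5,0,0,0]]}}

```text
time: 22.82
tool_pos: [451.6, 158.3, 15.4]
tcp_rot: [-179.8, 45.1, 105.1]
ft_force: [0.3, 0.5, 0.5]
finger_gap: 80.3
grip_force: 0.0
```

Request:
{"method": "apply_moves", "body": {"rows": [[0,0,0,0,0,0],[0,0,0,0,0,0],[0,0,0,0,0,0],[0,0,0,0,0,0],[0,0,0,0,0,0]], "fingers": 40}}

```text
time: 23.45
tool_pos: [452.2, 159.5, 16.5]
tcp_rot: [-179.9, 45.0, 105.0]
ft_force: [-0.4, 2.8, 3.4]
finger_gap: 49.0
grip_force: 72.3
```

Run:
```python
from h import *
T=pose(); np.save("TlA.npy",T)
U=T.copy();U[2,3]+=100
S=standT(T,[447.2,176.3],105,pl[2],0); print(S.round(2))
f=lambda h,b=0:(lambda X:(X.__setitem__((slice(0,3),3),S[:3,3]+Z*h-xs*b),X)[1])(S.copy())
plan([(U,21,.1),(f(110,60),45,.14),(f(20),30,.1),(f(1),6,.1)])
```

```text
[[ 6.3000e-01  4.5000e-01  6.3000e-01  5.8635e+02]
 [ 3.2000e-01 -8.9000e-01  3.2000e-01  3.9421e+02]
 [ 7.1000e-01 -0.0000e+00 -7.1000e-01  6.3980e+01]
 [ 0.0000e+00  0.0000e+00  0.0000e+00  1.0000e+00]]
[[-14.2,0.0,-14.1,0.0,0.0,0.0],[-14.1,0.0,-14.2,0.0,0.0,0.0],[-14.2,0.0,-14.1,0.0,0.0,0.0],[-14.1,-0.1,-14.1,0.0,0.0,0.0],[-14.2,0.0,-14.2,0.0,0.0,0.0]]
-- ends [452.2 159.5 116.5]
[[5.8,8.8,-11.2,0.0,0.087,0.1],[7.5,8.1,-10.6,0.0,0.086,0.099],[9.2,7.2,-9.9,0.0,0.087,0.1],[10.7,6.3,-9.1,0.0,0.087,0.1],[12.0,5.1,-8.0,0.0,0.086,0.1]]
[[13.2,3.9,-7.0,0.0,0.087,0.099],[13.9,2.5,-5.7,0.0,0.086,0.1],[14.7,1.1,-4.6,0.0,0.087,0.1],[15.0,-0.3,-3.2,0.0,0.087,0.1],[15.1,-1.9,-2.0,0.0,0.086,0.099]]
[[14.9,-3.4,-0.6,0.0,0.087,0.1],[14.6,-4.9,0.6,0.0,0.086,0.1],[13.8,-6.2,1.8,0.0,0.087,0.1],[13.0,-7.7,3.1,0.0,0.087,0.1],[11.8,-8.8,4.1,0.001,0.086,0.099]]
-- ends [532.7 367.3 173.9]
[[-4.2,0.0,21.2,0.0,0.0,0.0],[-4.2,0.0,21.2,0.0,0.0,0.0],[-4.2,0.1,21.2,0.0,0.0,0.0],[-4.3,0.0,21.3,0.0,0.0,0.0],[-4.2,0.0,21.2,0.0,0.0,0.0]]
-- ends [586.4 394.2  83.9]
[[-2.7,0.0,2.7,0.0,0.0,0.0],[-2.7,0.0,2.7,0.0,0.0,0.0],[-2.6,0.0,2.6,0.0,0.0,0.0],[-2.7,0.0,2.7,0.0,0.0,0.0],[-2.7,0.0,2.7,0.0,0.0,0.0]]
-- ends [586.3 394.2  65. ]
```

Request:
{"method": "apply_moves", "body": {"rows": [[-14.2,0,-14.1,0,0,0],[-14.1,0,-14.2,0,0,0],[-14.2,0,-14.1,0,0,0],[-14.1,0,-14.1,0,0,0],[-14.2,0,-14.2,0,0,0]]}}

```text
time: 24.08
tool_pos: [452.0, 159.2, 117.6]
tcp_rot: [-179.9, 45.0, 105.0]
ft_force: [0.6, 0.3, -1.0]
finger_gap: 49.1
grip_force: 72.5
```

Request:
{"method": "apply_moves", "body": {"rows": [[5.8,8.8,-11.2,0,0.087,0.1],[7.5,8.1,-10.6,0,0.086,0.099],[9.2,7.2,-9.9,0,0.087,0.1],[10.7,6.3,-9.1,0,0.087,0.1],[12.0,5.1,-8.0,0,0.086,0.1]]}}

```text
time: 24.7
tool_pos: [479.2, 228.8, 136.5]
tcp_rot: [164.7, 15.8, 76.0]
ft_force: [-1.0, -0.6, -1.8]
finger_gap: 49.5
grip_force: 72.3
```

Request:
{"method": "apply_moves", "body": {"rows": [[13.2,3.9,-7.0,0,0.087,0.099],[13.9,2.5,-5.7,0,0.086,0.1],[14.7,1.1,-4.6,0,0.087,0.1],[15.0,-0.3,-3.2,0,0.087,0.1],[15.1,-1.9,-2.0,0,0.086,0.099]]}}

```text
time: 25.32
tool_pos: [506.0, 297.8, 155.4]
tcp_rot: [164.7, -16.0, 55.3]
ft_force: [-0.5, -0.8, -2.2]
finger_gap: 49.2
grip_force: 72.4
```

Request:
{"method": "apply_moves", "body": {"rows": [[14.9,-3.4,-0.6,0,0.087,0.1],[14.6,-4.9,0.6,0,0.086,0.1],[13.8,-6.2,1.8,0,0.087,0.1],[13.0,-7.7,3.1,0,0.087,0.1],[11.8,-8.8,4.1,0.001,0.086,0.099]]}}

```text
time: 25.95
tool_pos: [532.7, 366.9, 174.1]
tcp_rot: [-179.8, -45.0, 26.4]
ft_force: [0.3, 0.0, -1.1]
finger_gap: 49.4
grip_force: 72.4
```

Request:
{"method": "apply_moves", "body": {"rows": [[0,0,0,0,0,0],[0,0,0,0,0,0],[0,0,0,0,0,0],[0,0,0,0,0,0],[0,0,0,0,0,0]]}}

```text
time: 26.58
tool_pos: [532.9, 366.8, 173.5]
tcp_rot: [-180.0, -44.9, 26.7]
ft_force: [-0.1, 0.5, -1.7]
finger_gap: 49.1
grip_force: 72.4
```

Run:
```python
from h import *
np.set_printoptions(precision=1,suppress=True)
s=sense();print(s["joint_pos"])
p,W=snap("top")
for k in (1,3):
    c=W[(np.hypot(W[...,0]-pl[k][0],W[...,1]-pl[k][1])<45)&(W[...,2]>122)&(W[...,2]<140)];print(k,c.mean(0),len(c))
T=np.load("TlA.npy"); S=standT(T,[447.2,176.3],105,pl[2],0)
f=lambda h,b=0:(lambda X:(X.__setitem__((slice(0,3),3),S[:3,3]+Z*h-xs*b),X)[1])(S.copy())
plan([(f(20),30,.1),(f(-1),6,.1)])
```

```text
[ 32.2 -17.9 126.8  -8.7  26.6 101.7]
1 [544.3 458.2 127.4] 97
3 [614.4 319.9 127.4] 93
[[-4.1,-0.1,21.2,0.0,0.0,0.0],[-4.1,-0.1,21.1,0.0,0.001,0.0],[-4.1,-0.1,21.2,0.0,0.0,0.0],[-4.1,-0.1,21.1,0.0,0.0,0.0],[-4.2,-0.1,21.2,0.0,0.0,0.0]]
-- ends [586.3 394.2  84. ]
[[-3.0,0.0,3.0,0.0,0.0,0.0],[-2.9,0.0,2.9,0.0,0.0,0.0],[-3.0,0.0,3.0,0.0,0.0,0.0],[-2.9,0.0,3.0,0.0,0.0,0.0],[-3.0,0.0,3.0,0.0,0.0,0.0]]
-- ends [586.4 394.2  63. ]
```

Request:
{"method": "apply_moves", "body": {"rows": [[-4.1,-0.1,21.2,0,0,0],[-4.1,-0.1,21.1,0,0,0],[-4.1,-0.1,21.2,0,0,0],[-4.1,-0.1,21.1,0,0,0],[-4.2,-0.1,21.2,0,0,0]]}}

```text
time: 27.25
tool_pos: [586.5, 394.5, 83.2]
tcp_rot: [-180.0, -44.9, 26.7]
ft_force: [-1.1, -0.5, -0.7]
finger_gap: 49.0
grip_force: 72.5
```

Request:
{"method": "apply_moves", "body": {"rows": [[0,0,0,0,0,0],[-3.5,0,3.5,0,0,0],[-3.5,0,3.5,0,0,0],[-3.5,0,3.5,0,0,0],[-2.5,0,2.5,0,0,0]]}}

```text
time: 27.88
tool_pos: [585.9, 394.3, 65.3]
tcp_rot: [-180.0, -44.9, 26.6]
ft_force: [0.2, -0.8, -2.2]
finger_gap: 49.4
grip_force: 72.8
```

Request:
{"method": "apply_moves", "body": {"rows": [[0,0,0,0,0,0],[-0.5,0,0.5,0,0,0],[-0.5,0,0.5,0,0,0],[0,0,0,0,0,0],[0,0,0,0,0,0]]}}

```text
time: 28.5
tool_pos: [586.2, 394.4, 64.3]
tcp_rot: [-180.0, -44.9, 26.6]
ft_force: [0.3, 0.8, -1.0]
finger_gap: 49.2
grip_force: 73.1
```

Request:
{"method": "apply_moves", "body": {"rows": [[-0.5,0,0.5,0,0,0],[0,0,0,0,0,0],[-0.4,0,0.4,0,0,0],[0,0,0,0,0,0],[0,0,0,0,0,0]]}}

```text
time: 29.12
tool_pos: [586.6, 394.7, 63.6]
tcp_rot: [-180.0, -45.0, 26.6]
ft_force: [-2.3, -1.8, 4.8]
finger_gap: 48.9
grip_force: 74.8
```

Request:
{"method": "apply_moves", "body": {"rows": [[0,0,0,0,0,0],[0,0,0,0,0,0],[0,0,-3,0,0,0],[0,0,-8,0,0,0],[0,0,-14,0,0,0]], "fingers": 64}}

```text
time: 29.75
tool_pos: [569.7, 386.0, 80.3]
tcp_rot: [-180.0, -44.8, 26.7]
ft_force: [0.4, -0.6, 0.2]
finger_gap: 63.9
grip_force: 0.0
```

Request:
{"method": "apply_moves", "body": {"rows": [[0,0,-24,0,0,0],[0,0,-24,0,0,0],[0,0,-24,0,0,0],[0,0,-24,0,0,0],[0,0,-24,0,0,0]]}}

```text
time: 30.38
tool_pos: [493.7, 348.0, 166.1]
tcp_rot: [-180.0, -44.9, 26.7]
ft_force: [0.2, 0.3, 0.0]
finger_gap: 64.1
grip_force: 0.0
```

Run:
```python
from h import *
np.set_printoptions(precision=1,suppress=True)
p,W=snap("top")
for k in pl:
    c=W[(np.hypot(W[...,0]-pl[k][0],W[...,1]-pl[k][1])<38)&(W[...,2]>122)&(W[...,2]<140)];print(k,c.mean(0),np.ptp(c[:,2]),len(c))
Q=W[(W[...,2]>75)&(W[...,2]<140)&(abs(W[...,0]-468)<40)&(abs(W[...,1]+10)<40)]; print("styl",Q.mean(0),len(Q),Q[:,2].max()); Q=Q[Q[:,2]>120];print(Q)
for o in models.cut_out("stylus_stand","top")[:1]:
    P=W[o["pixels"]]; r=P[(P[:,2]<25)&(P[:,2]>2)]; print("foot",cv2.minEnclosingCircle(r[:,:2].astype(np.float32)))
p,W=snap("wrist","w3.png"); np.save("w3.npy",W)
for t in ("switch_bank","stylus_stand","stylus","stirrer"): print(t,[(np.array(o["xyz"]),round(o["confidence"],2)) for o in models.place_of(t,"wrist")])
# pre-approach over the stylus, tool down
plan([mk([471,-7,250],-Z,[1,0,0])])
```

```text
1 [543.  461.3 127.7] 10.721658734876087 93
2 [578.6 389.4 127.1] 9.665559240502873 97
3 [615.4 318.  127.5] 12.47303185388742 90
styl [470.3  -0.3 127.1] 20 133.83179315949982
[[476.7  -1.7 128.7]
 [473.9   3.8 129.3]
 [473.9   1.1 129.8]
 [473.8  -1.2 132.6]
 [473.8  -3.8 133.3]
 [471.1   4.  131.4]
 [471.1   1.3 131.6]
 [471.1  -1.2 132.5]
 [471.1  -3.8 133.8]
 [471.3  -6.9 130.8]
 [468.4   3.8 130. ]
 [468.4   1.5 132.7]
 [468.5  -1.5 130.6]
 [468.5  -4.2 131. ]
 [465.7   1.1 129.9]
 [465.8  -1.7 129.5]
 [465.9  -4.6 128. ]]
foot ((471.86114501953125, -8.24081039428711), 25.478347778320312)
switch_bank [(array([510.7, 360.4,  38.3]), 0.89)]
stylus_stand []
stylus []
stirrer [(array([571.4, 385.6,   3. ]), 0.71)]
[[-6.8,30.7,-18.8,0.043,-0.07,-0.105],[-11.2,28.9,-19.4,0.043,-0.07,-0.104],[-15.5,26.7,-19.7,0.043,-0.07,-0.105],[-19.6,24.0,-19.6,0.043,-0.07,-0.105],[-23.2,20.9,-19.0,0.044,-0.07,-0.104]]
[[-26.6,17.5,-18.2,0.043,-0.07,-0.105],[-29.4,13.8,-16.8,0.043,-0.07,-0.104],[-31.8,9.9,-15.2,0.043,-0.07,-0.105],[-33.6,5.9,-13.3,0.043,-0.07,-0.105],[-34.9,1.7,-11.0,0.043,-0.07,-0.104]]
-- ends [471.  -7. 250.]
```

View pics/w3.png

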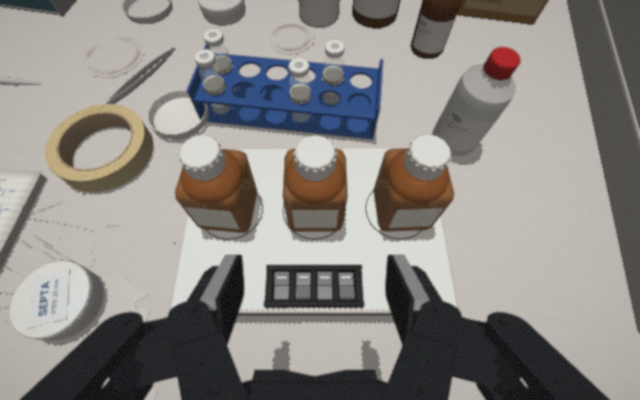

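All three bottles stand on their rings at about (222,190), (315,185) and (420,185), caps within 4 mm of the places. The switch bank is at (315,285). I go to the stylus next.

Run:
```python
from h import *
print(np.array(eyes.get_calibration("wrist")["mount"]).round(2))
plan([mk([400,180,230],-Z,[.4,-.9,0]),mk([400,-4,215],-Z,[0,-1,0])],wmax=.16)
```

```text
[[ 0.0000e+00 -9.5000e-01 -3.0000e-01  7.7060e+01]
 [ 1.0000e+00 -0.0000e+00  0.0000e+00 -1.0000e-02]
 [-0.0000e+00 -3.0000e-01  9.5000e-01 -1.4343e+02]
 [ 0.0000e+00  0.0000e+00  0.0000e+00  1.0000e+00]]
[[-13.5,21.6,-31.8,-0.004,-0.156,0.009],[-18.0,21.8,-29.4,-0.003,-0.157,0.009],[-22.2,22.1,-26.0,-0.004,-0.156,0.009],[-25.8,22.4,-22.3,-0.004,-0.157,0.009],[-28.7,22.8,-17.8,-0.004,-0.156,0.009]]
-- ends [400. 180. 230.]
[[-14.9,33.6,3.0,0.0,0.0,0.084],[-12.1,34.8,3.0,0.0,0.0,0.083],[-9.1,35.6,3.0,0.0,0.0,0.084],[-6.1,36.3,3.0,0.0,0.0,0.083],[-3.1,36.7,3.0,0.0,0.0,0.084]]
-- ends [400.  -4. 215.]
```

Run:
```python
from h import *
plan([mk([400,180,230],-Z,[.78,-.63,0]),mk([400,80,240],-Z,[.5,.87,0]),mk([425,-4,240],-Z,[0,1,0])],wmax=.17)
```

```text
[[-6.7,10.8,-15.9,0.017,-0.077,-0.04],[-8.4,10.2,-15.5,0.016,-0.077,-0.041],[-9.9,9.6,-15.0,0.017,-0.077,-0.04],[-11.5,8.9,-14.3,0.017,-0.077,-0.041],[-12.8,8.2,-13.6,0.016,-0.077,-0.04]]
[[-14.2,7.4,-12.6,0.017,-0.077,-0.04],[-15.4,6.7,-11.5,0.016,-0.077,-0.041],[-16.5,5.8,-10.5,0.017,-0.077,-0.04],[-17.5,5.0,-9.2,0.017,-0.077,-0.041],[-18.3,4.0,-8.0,0.016,-0.077,-0.04]]
-- ends [400. 180. 230.]
[[-5.2,4.2,-0.7,0.0,0.0,-0.115],[-5.6,3.6,-0.6,0.0,0.0,-0.115],[-6.0,2.9,-0.7,0.0,0.0,-0.116],[-6.3,2.1,-0.7,0.0,0.0,-0.115],[-6.5,1.5,-0.6,0.0,0.0,-0.115]]
[[-6.7,0.7,-0.7,0.0,0.0,-0.115],[-6.6,-0.1,-0.6,0.0,0.0,-0.116],[-6.6,-0.8,-0.7,0.0,0.0,-0.115],[-6.5,-1.6,-0.7,0.0,0.0,-0.115],[-6.2,-2.4,-0.6,0.0,0.0,-0.115]]
[[-6.0,-3.0,-0.7,0.0,0.0,-0.116],[-5.5,-3.7,-0.7,0.0,0.0,-0.115],[-5.1,-4.3,-0.6,0.0,0.0,-0.115],[-4.6,-4.9,-0.7,0.0,0.0,-0.115],[-3.9,-5.4,-0.7,0.0,0.0,-0.116]]
-- ends [399.9  80.  240. ]
[[-12.7,-12.1,0.0,0.0,0.0,-0.104],[-11.4,-13.3,0.0,0.0,0.0,-0.104],[-9.9,-14.4,0.0,0.0,0.0,-0.105],[-8.4,-15.4,0.1,0.0,0.0,-0.104],[-6.8,-16.2,0.0,0.0,0.0,-0.104]]
-- ends [425.1  -4.  240. ]
```

Request:
{"method": "apply_moves", "body": {"rows": [[-6.7,10.8,-15.9,0.017,-0.077,-0.04],[-8.4,10.2,-15.5,0.016,-0.077,-0.041],[-9.9,9.6,-15.0,0.017,-0.077,-0.04],[-11.5,8.9,-14.3,0.017,-0.077,-0.041],[-12.8,8.2,-13.6,0.016,-0.077,-0.04]]}}

```text
time: 31.35
tool_pos: [447.1, 263.5, 197.6]
tcp_rot: [177.4, -22.3, 39.9]
ft_force: [0.2, 0.1, -0.2]
finger_gap: 63.9
grip_force: 0.0
```

Request:
{"method": "apply_moves", "body": {"rows": [[-14.2,7.4,-12.6,0.017,-0.077,-0.04],[-15.4,6.7,-11.5,0.016,-0.077,-0.041],[-16.5,5.8,-10.5,0.017,-0.077,-0.04],[-17.5,5.0,-9.2,0.017,-0.077,-0.041],[-18.3,4.0,-8.0,0.016,-0.077,-0.04]], "fingers": 45}}

```text
time: 31.98
tool_pos: [400.0, 179.5, 230.2]
tcp_rot: [-180.0, 0.1, 51.1]
ft_force: [0.4, 0.7, -0.4]
finger_gap: 45.1
grip_force: 0.0
```

Request:
{"method": "apply_moves", "body": {"rows": [[-5.2,4.2,-0.7,0,0,-0.115],[-5.6,3.6,-0.6,0,0,-0.115],[-6.0,2.9,-0.7,0,0,-0.116],[-6.3,2.1,-0.7,0,0,-0.115],[-6.5,1.5,-0.6,0,0,-0.115]]}}

```text
time: 32.6
tool_pos: [400.2, 146.5, 233.1]
tcp_rot: [-180.0, -0.0, 84.3]
ft_force: [-0.1, 0.0, -0.1]
finger_gap: 45.1
grip_force: 0.0
```

Request:
{"method": "apply_moves", "body": {"rows": [[-6.7,0.7,-0.7,0,0,-0.115],[-6.6,-0.1,-0.6,0,0,-0.116],[-6.6,-0.8,-0.7,0,0,-0.115],[-6.5,-1.6,-0.7,0,0,-0.115],[-6.2,-2.4,-0.6,0,0,-0.115]]}}

```text
time: 33.22
tool_pos: [400.1, 113.2, 236.4]
tcp_rot: [-180.0, -0.0, 117.3]
ft_force: [0.4, -0.3, -0.3]
finger_gap: 44.7
grip_force: 0.0
```

Request:
{"method": "apply_moves", "body": {"rows": [[-6.0,-3.0,-0.7,0,0,-0.116],[-5.5,-3.7,-0.7,0,0,-0.115],[-5.1,-4.3,-0.6,0,0,-0.115],[-4.6,-4.9,-0.7,0,0,-0.115],[-3.9,-5.4,-0.7,0,0,-0.116]]}}

```text
time: 33.85
tool_pos: [400.1, 79.8, 239.8]
tcp_rot: [180.0, -0.0, 150.3]
ft_force: [0.1, 0.1, 1.0]
finger_gap: 45.1
grip_force: 0.0
```

Request:
{"method": "apply_moves", "body": {"rows": [[-12.7,-12.1,0,0,0,-0.104],[-11.4,-13.3,0,0,0,-0.104],[-9.9,-14.4,0,0,0,-0.105],[-8.4,-15.4,0.1,0,0,-0.104],[-6.8,-16.2,0,0,0,-0.104]]}}

```text
time: 34.48
tool_pos: [425.4, -4.5, 239.6]
tcp_rot: [180.0, -0.0, -179.8]
ft_force: [0.0, 0.1, -0.1]
finger_gap: 45.2
grip_force: 0.0
```

Request:
{"method": "apply_moves", "body": {"rows": [[0,0,0,0,0,0],[0,0,0,0,0,0],[0,0,0,0,0,0],[0,0,0,0,0,0],[0,0,0,0,0,0]]}}

```text
time: 35.1
tool_pos: [425.1, -3.6, 240.7]
tcp_rot: [180.0, 0.1, -180.0]
ft_force: [-0.1, 0.0, 0.4]
finger_gap: 44.8
grip_force: 0.0
```

Run:
```python
from h import *
np.set_printoptions(precision=1,suppress=True)
s=sense();print(s["joint_pos"],s["tool_pos"],s["tcp_rot"])
p,W=snap("wrist","w4.png"); np.save("w4.npy",W)
for t in ("stylus_stand","stylus"): print(t,[(np.array(o["xyz"]),round(o["confidence"],2)) for o in models.place_of(t,"wrist")])
near=(abs(W[...,0]-470)<45)&(abs(W[...,1]+4)<45)
for z0,z1 in ((126,142),(70,120),(56,66),(4,20)):
    m=near&(W[...,2]>z0)&(W[...,2]<z1);P=W[m]
    if len(P)>3: print(z0,len(P),P.mean(0),cv2.minEnclosingCircle(P[:,:2].astype(np.float32)))
```

```text
[ -7.4 -21.  110.6   0.   90.4 -97.4] [425.1  -3.6 240.7] [ 180.     0.1 -180. ]
stylus_stand [(array([473.5,  -2.4,  -1.8]), 0.98)]
stylus [(array([473.2,  -7.5,  13.3]), 0.77)]
126 190 [467.2  -1.3 131.4] ((468.5317077636719, -1.0055296421051025), 6.472559928894043)
70 277 [464.6  -4.   97.3] ((467.6456298828125, -3.533548355102539), 6.921387195587158)
56 372 [466.6  -9.6  61.2] ((469.4766540527344, -8.415874481201172), 14.624157905578613)
4 851 [459.9  -8.1  13.8] ((469.14044189453125, -8.536232948303223), 25.65216636657715)
```

View pics/w4.png

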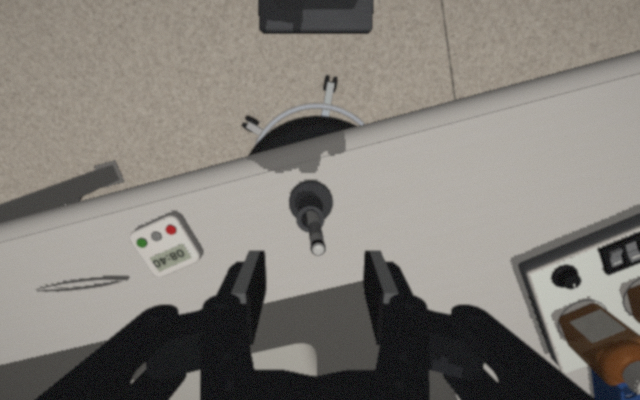

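Wrist view: the stylus top is at (318,248), leaning a little to +y out of the stand, whose foot is at (312,200). I centre on the bore axis at (469.7, -8.3) and close along y, which should straighten it.

Request:
{"method": "apply_moves", "body": {"rows": [[-9,-1,4,0,0,0],[-9,-1,4,0,0,0],[-9,-1,4,0,0,0],[-9,-1,4,0,0,0],[-8.6,-0.7,4,0,0,0]], "grip_force": 30}}

```text
time: 35.88
tool_pos: [470.4, -8.6, 220.3]
tcp_rot: [180.0, 0.1, 180.0]
ft_force: [0.7, 1.1, 0.1]
finger_gap: 44.9
grip_force: 0.0
```

Request:
{"method": "apply_moves", "body": {"rows": [[0,0,16,0,0,0],[0,0,16,0,0,0],[0,0,16,0,0,0],[0,0,16,0,0,0],[0,0,16,0,0,0]]}}

```text
time: 36.5
tool_pos: [469.7, -8.5, 139.5]
tcp_rot: [180.0, 0.1, 180.0]
ft_force: [0.1, 0.6, 0.4]
finger_gap: 45.1
grip_force: 0.0
```

Request:
{"method": "apply_moves", "body": {"rows": [[0,0,11,0,0,0],[0,0,11,0,0,0],[0,0,11,0,0,0],[0,0,11,0,0,0],[0,0,8,0,0,0]]}}

```text
time: 37.12
tool_pos: [469.8, -8.5, 88.0]
tcp_rot: [180.0, 0.1, 180.0]
ft_force: [-0.7, 0.0, -0.6]
finger_gap: 44.9
grip_force: 0.0
```

Request:
{"method": "apply_moves", "body": {"rows": [[0,0,0,0,0,0],[0,0,0,0,0,0],[0,0,0,0,0,0],[0,0,0,0,0,0],[0,0,0,0,0,0]], "fingers": 5}}

```text
time: 37.75
tool_pos: [470.1, -8.5, 89.0]
tcp_rot: [180.0, 0.1, 180.0]
ft_force: [1.3, -0.6, 0.5]
finger_gap: 11.4
grip_force: 30.0
```

Request:
{"method": "apply_moves", "body": {"rows": [[0,0,0,0,0,0],[0,0,0,0,0,0],[0,0,0,0,0,0],[0,0,0,0,0,0],[0,0,0,0,0,0]]}}

```text
time: 38.38
tool_pos: [470.1, -8.5, 88.9]
tcp_rot: [180.0, 0.1, 180.0]
ft_force: [0.5, 0.4, 2.6]
finger_gap: 11.3
grip_force: 30.2
```

Gripped centred: forces are near zero and the tip is 76.9 mm below the TCP. I lift and travel to the bank by a path well inside the hood corner.

Run:
```python
from h import *
C=pose(); C[2,3]+=125
b=np.array([514.1,358.5,0])
plan([mk([415,110,215],-Z,[-.2,.98,0]),mk(b-xs*45+Z*215,-Z,ys)],start=C,wmax=.12)
```

```text
[[11.0,23.7,-0.2,0.0,0.0,-0.04],[10.1,24.1,-0.3,0.0,0.001,-0.041],[9.0,24.5,-0.2,0.0,0.0,-0.04],[8.1,24.9,-0.2,0.0,0.001,-0.04],[7.1,25.1,-0.2,0.0,0.0,-0.04]]
-- ends [415. 110. 215.]
[[-20.6,42.4,0.0,0.0,0.0,-0.053],[-22.9,41.3,0.0,0.0,0.0,-0.052],[-25.0,40.0,0.0,0.0,0.0,-0.053],[-27.1,38.6,0.0,0.0,0.0,-0.053],[-29.0,37.2,0.0,0.0,0.0,-0.053]]
-- ends [473.8 338.4 215. ]
```

Request:
{"method": "apply_moves", "body": {"rows": [[0,0,-5,0,0,0],[0,0,-10,0,0,0],[0,0,-15,0,0,0],[0,0,-15,0,0,0],[0,0,-15,0,0,0]], "grip_force": 60}}

```text
time: 39.0
tool_pos: [470.2, -8.6, 150.3]
tcp_rot: [180.0, 0.1, 180.0]
ft_force: [0.2, -0.6, 0.5]
finger_gap: 10.7
grip_force: 58.3
```

Request:
{"method": "apply_moves", "body": {"rows": [[0,0,-13,0,0,0],[0,0,-13,0,0,0],[0,0,-13,0,0,0],[0,0,-13,0,0,0],[0,0,-13,0,0,0]]}}

```text
time: 39.62
tool_pos: [469.7, -8.6, 214.5]
tcp_rot: [180.0, 0.1, 180.0]
ft_force: [-0.1, 0.3, -0.9]
finger_gap: 10.3
grip_force: 58.3
```

Request:
{"method": "apply_moves", "body": {"rows": [[11.0,23.7,-0.2,0,0,-0.04],[10.1,24.1,-0.3,0,0,-0.041],[9.0,24.5,-0.2,0,0,-0.04],[8.1,24.9,-0.2,0,0,-0.04],[7.1,25.1,-0.2,0,0,-0.04]]}}

```text
time: 40.25
tool_pos: [414.3, 110.6, 215.3]
tcp_rot: [180.0, 0.1, -168.4]
ft_force: [0.6, 0.1, 0.3]
finger_gap: 10.3
grip_force: 58.3
```

Request:
{"method": "apply_moves", "body": {"rows": [[-20.6,42.4,0,0,0,-0.053],[-22.9,41.3,0,0,0,-0.052],[-25.0,40.0,0,0,0,-0.053],[-27.1,38.6,0,0,0,-0.053],[-29.0,37.2,0,0,0,-0.053]]}}

```text
time: 40.88
tool_pos: [473.7, 339.9, 215.4]
tcp_rot: [-180.0, 0.1, -153.3]
ft_force: [0.7, -1.0, -0.1]
finger_gap: 10.4
grip_force: 58.4
```

Request:
{"method": "apply_moves", "body": {"rows": [[0,0,0,0,0,0],[0,0,0,0,0,0],[0,0,0,0,0,0],[0,0,0,0,0,0],[0,0,0,0,0,0]]}}

```text
time: 41.5
tool_pos: [473.6, 337.8, 215.4]
tcp_rot: [-180.0, 0.1, -153.4]
ft_force: [-0.6, 0.7, -0.1]
finger_gap: 10.3
grip_force: 58.5
```

Run:
```python
from h import *
np.set_printoptions(precision=1,suppress=True)
s=sense();print(s["joint_pos"],s["tool_pos"],s["tcp_rot"])
p,W=snap("wrist","w5.png"); np.save("w5.npy",W)
g=cv2.cvtColor(p,cv2.COLOR_RGB2GRAY)
near=(np.hypot(W[...,0]-514,W[...,1]-358)<55)
m=near&(W[...,2]>30)&(W[...,2]<50)&(g<70); P=W[m]; 
r=cv2.minAreaRect(P[:,:2].astype(np.float32));print("dark",len(P),r,P[:,2].mean())
m=near&(W[...,2]>37.5)&(W[...,2]<50); P=W[m]; r=cv2.minAreaRect(P[:,:2].astype(np.float32));print("raised",len(P),r)
v,u=np.where(m);print(u.min(),u.max(),v.min(),v.max())
print("top z",np.median(W[(np.hypot(W[...,0]-500,W[...,1]-420)<20)][:,2]))
for t in ("switch_bank","stylus"): print(t,[(np.array(o["xyz"]),round(o["confidence"],2)) for o in models.place_of(t,"wrist")])
# rocker heights in bank frame
b=np.array([514.1,358.5,34]);L=(W-b)@np.c_[xs,ys,Z]
for i,y in enumerate((27,9,-9,-27),1):
    print(i,[round(float(np.median(L[(abs(L[...,0]-x)<3)&(abs(L[...,1]-y)<3.5)][:,2])),1) for x in (8,-8)])
cv2.imwrite("pics/c5.png",cv2.resize(p[100:300,200:440],None,fx=3.3,fy=3,interpolation=cv2.INTER_CUBIC)[:,:,::-1])
```

```text
[ 30.5   5.   89.6  -0.   85.3 -86.1] [473.6 337.8 215.4] [-180.     0.1 -153.4]
dark 1335 ((518.1265258789062, 367.78936767578125), (54.8166618347168, 89.98248291015625), 26.545276641845703) 40.29779630996187
raised 2007 ((518.0932006835938, 367.0802307128906), (54.79594421386719, 91.45442962646484), 25.899242401123047)
275 367 202 257
top z 86.65173555290228
switch_bank [(array([512.5, 360.7,  35.3]), 0.94)]
stylus [(array([476.3, 334.8, 138.2]), 0.67)]
1 [7.5, 4.3]
2 [3.9, 7.2]
3 [7.6, 3.9]
4 [4.1, 7.2]
```

View pics/w5.png

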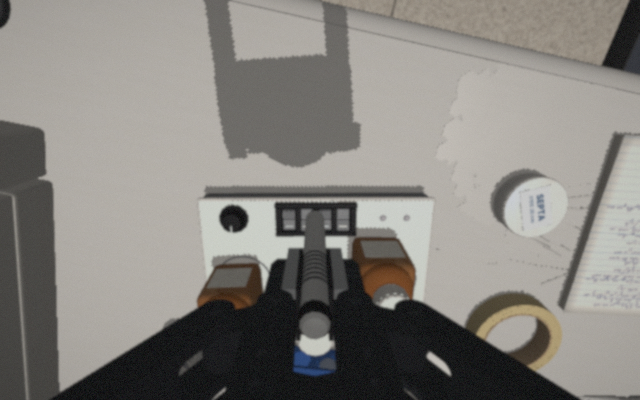

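Wrist view, upside down (top is the robot side): the bank is around (315,218) with the stylus over it, and bottles 1 and 3 are either side. Depth says rockers 1 and 3 are off, 2 and 4 on. So I need 1 and 3 pressed at +8 and 4 at -8. Next I refine the bank centre and stylus tilt.

Run:
```python
from h import *
np.set_printoptions(precision=1,suppress=True)
b=np.array([514.1,358.5,34])
for f in ("w5","w3"):
    W=np.load(f+".npy");L=(W-b)@np.c_[xs,ys,Z]
    m=(abs(L[...,0])<26)&(abs(L[...,1])<50)&(L[...,2]>5.5)&(L[...,2]<11);P=L[m]
    print(f,len(P),"x",np.percentile(P[:,0],[1,3,97,99]),"y",np.percentile(P[:,1],[1,3,97,99]),"z",np.median(P[:,2]))
    t=L[(abs(L[...,1]-70)<20)&(abs(L[...,0]+5)<10)];print("stirrer top",np.median(t[:,2]))
    # rocker y centres: by height profile of raised halves
    for x in (8,-8):
        q=L[(abs(L[...,0]-x)<3)&(abs(L[...,1])<45)&(abs(L[...,2]-6)<6)]
        h=[round(float(np.median(q[abs(q[:,1]-y)<1.5][:,2])),1) if (abs(q[:,1]-y)<1.5).sum()>3 else None for y in range(-42,43,3)];print(x,h)
W=np.load("w5.npy"); s=sense(); D=W-np.array(s["tool_pos"])
for z in range(-75,0,10):
    q=D[(np.hypot(D[...,0],D[...,1])<14)&(abs(D[...,2]-z)<5)]
    if len(q): print(z,len(q),q.mean(0))
```

```text
w5 1477 x [-19.4 -19.2  14.6  16.7] y [-39.2 -38.1  40.5  42.3] z 6.857314542414201
stirrer top -0.12072880342158498
8 [0.5, 7.1, 6.9, 2.6, 4.1, 3.9, 3.9, 3.6, 6.5, 6.8, 7.6, None, None, None, None, None, None, 3.6, 4.0, 3.9, 6.7, 6.7, 7.4, 7.6, 8.1, 7.3, 6.3, 6.7, 0.8]
-8 [0.4, 6.6, 7.1, 5.6, 7.1, 7.4, 7.1, 6.3, 6.9, 5.9, 4.2, 4.1, 3.7, None, None, None, None, 7.1, 6.9, 6.5, 6.8, 6.5, 4.2, 4.2, 3.9, 3.5, 6.2, 6.8, 6.7]
w3 2830 x [-18.9 -18.6  15.5  15.9] y [-39.4 -38.3  39.2  40.4] z 6.9557106590278295
stirrer top 0.10310967390991266
8 [0.3, 7.3, 7.3, 2.7, 3.9, 4.2, 4.2, 4.6, 7.0, 6.6, 7.8, 7.9, 8.0, 6.7, 6.9, 6.5, 4.1, 4.4, 3.9, 4.4, 7.1, 6.5, 7.9, 7.7, 7.8, 7.6, 6.5, 6.9, 1.2]
-8 [0.8, 7.1, 7.2, 5.7, 7.5, 7.1, 7.2, 7.1, 6.8, 6.3, 4.2, 4.2, 4.5, 4.0, 7.0, 7.0, 7.6, 7.1, 7.6, 6.2, 7.0, 6.2, 4.2, 4.3, 3.9, 3.6, 6.6, 7.4, 0.8]
-75 11 [ -2.5  -1.2 -74.7]
-65 26 [ -4.6  -2.6 -61.6]
-55 105 [ -4.6  -2.5 -55. ]
-45 115 [ -4.8  -2.5 -44.8]
-35 132 [ -4.7  -2.6 -34.9]
-25 160 [ -4.8  -2.5 -24.9]
-15 178 [ -4.7  -2.8 -15. ]
-5 184 [-5.1 -2.8 -5. ]
```

The stylus is vertical and on the TCP axis. The bank centre refines to (512.5, 358.3). Going over rocker 1.

Request:
{"method": "apply_moves", "body": {"rows": [[-10.4,5.6,0,0,0,0],[-10.4,5.6,0,0,0,0],[-10.4,5.6,0,0,0,0],[-10.4,5.6,0,0,0,0],[-10.4,5.5,0,0,0,0]]}}

```text
time: 42.28
tool_pos: [507.9, 387.4, 215.0]
tcp_rot: [-180.0, 0.1, -153.4]
ft_force: [-0.6, 0.6, -0.5]
finger_gap: 10.8
grip_force: 58.5
```

Request:
{"method": "apply_moves", "body": {"rows": [[0,0,18,0,0,0],[0,0,18,0,0,0],[0,0,18,0,0,0],[0,0,18,0,0,0],[0,0,14,0,0,0]]}}

```text
time: 42.9
tool_pos: [507.1, 386.2, 127.4]
tcp_rot: [-180.0, 0.0, -153.4]
ft_force: [-0.4, -0.3, -0.4]
finger_gap: 10.5
grip_force: 58.5
```

Request:
{"method": "apply_moves", "body": {"rows": [[0,0,0,0,0,0],[0,0,0,0,0,0],[0,0,0,0,0,0],[0,0,0,0,0,0],[0,0,0,0,0,0]]}}

```text
time: 43.52
tool_pos: [507.8, 386.7, 129.6]
tcp_rot: [-180.0, 0.1, -153.4]
ft_force: [0.7, -0.7, -1.0]
finger_gap: 10.4
grip_force: 58.5
```

Request:
{"method": "apply_moves", "body": {"rows": [[0,0,4,0,0,0],[0,0,3,0,0,0],[0,0,2,0,0,0],[0,0,1,0,0,0],[0,0,1,0,0,0]]}}

```text
time: 44.15
tool_pos: [507.8, 386.7, 118.4]
tcp_rot: [-180.0, 0.1, -153.4]
ft_force: [0.2, -0.6, 1.5]
finger_gap: 10.4
grip_force: 58.6
```

Request:
{"method": "apply_moves", "body": {"rows": [[0,0,1,0,0,0],[0,0,1,0,0,0],[0,0,1,0,0,0],[0,0,0.5,0,0,0],[0,0,0,0,0,0]]}}

```text
time: 44.78
tool_pos: [507.8, 386.7, 115.1]
tcp_rot: [-180.0, 0.1, -153.4]
ft_force: [-1.0, -1.5, 4.2]
finger_gap: 10.5
grip_force: 58.9
```

Request:
{"method": "apply_moves", "body": {"rows": [[0,0,0.5,0,0,0],[0,0,0.5,0,0,0],[0,0,0,0,0,0],[0,0,0,0,0,0],[0,0,0,0,0,0]]}}

```text
time: 45.4
tool_pos: [508.0, 386.9, 114.8]
tcp_rot: [-180.0, 0.2, -153.4]
ft_force: [-2.0, -0.9, 7.5]
finger_gap: 10.6
grip_force: 59.4
```

Request:
{"method": "apply_moves", "body": {"rows": [[0,0,-8,0,0,0],[0,0,-7.5,0,0,0],[0.5,-12,0,0,0,0],[0,-12,0,0,0,0],[0,-12,0,0,0,0]]}}

```text
time: 46.02
tool_pos: [523.6, 352.9, 128.7]
tcp_rot: [-180.0, 0.1, -153.4]
ft_force: [-0.0, -0.5, 0.0]
finger_gap: 10.1
grip_force: 58.6
```

Request:
{"method": "apply_moves", "body": {"rows": [[0,0,0,0,0,0],[0,0,4,0,0,0],[0,0,4,0,0,0],[0,0,2,0,0,0],[0,0,1,0,0,0]]}}

```text
time: 46.65
tool_pos: [523.2, 354.5, 118.1]
tcp_rot: [-180.0, 0.1, -153.3]
ft_force: [-0.7, 0.4, 1.6]
finger_gap: 10.2
grip_force: 58.6
```

Request:
{"method": "apply_moves", "body": {"rows": [[0,0,1,0,0,0],[0,0,1,0,0,0],[0,0,1,0,0,0],[0,0,0,0,0,0],[0,0,0,0,0,0]]}}

```text
time: 47.28
tool_pos: [523.3, 354.2, 115.2]
tcp_rot: [-180.0, 0.1, -153.4]
ft_force: [-1.0, 0.3, 2.0]
finger_gap: 10.6
grip_force: 58.7
```

Request:
{"method": "apply_moves", "body": {"rows": [[0,0,0.5,0,0,0],[0,0,0.5,0,0,0],[0,0,0.5,0,0,0],[0,0,0,0,0,0],[0,0,0,0,0,0]]}}

```text
time: 47.9
tool_pos: [523.8, 354.4, 114.8]
tcp_rot: [-180.0, 0.2, -153.4]
ft_force: [-2.6, -1.1, 7.6]
finger_gap: 10.5
grip_force: 59.3
```

Request:
{"method": "apply_moves", "body": {"rows": [[0,0,-8,0,0,0],[0,0,-7.5,0,0,0],[8,-9,0,0,0,0],[8,-9,0,0,0,0],[0,0,0,0,0,0]]}}

```text
time: 48.52
tool_pos: [516.6, 329.6, 128.7]
tcp_rot: [-180.0, 0.0, -153.4]
ft_force: [-0.2, 0.1, -0.0]
finger_gap: 10.7
grip_force: 58.5
```

Request:
{"method": "apply_moves", "body": {"rows": [[0,0,0,0,0,0],[0,0,4,0,0,0],[0,0,4,0,0,0],[0,0,2,0,0,0],[0,0,1,0,0,0]]}}

```text
time: 49.15
tool_pos: [517.2, 331.1, 118.1]
tcp_rot: [-180.0, 0.1, -153.4]
ft_force: [-0.4, 0.1, 1.1]
finger_gap: 10.4
grip_force: 58.6
```

Request:
{"method": "apply_moves", "body": {"rows": [[0,0,1,0,0,0],[0,0,1,0,0,0],[0,0,1,0,0,0],[0,0,0,0,0,0],[0,0,0,0,0,0]]}}

```text
time: 49.78
tool_pos: [517.1, 331.0, 115.3]
tcp_rot: [-180.0, 0.1, -153.4]
ft_force: [-0.3, 0.1, 1.1]
finger_gap: 10.0
grip_force: 58.7
```

Request:
{"method": "apply_moves", "body": {"rows": [[0,0,0.5,0,0,0],[0,0,0.5,0,0,0],[0,0,0.5,0,0,0],[0,0,0,0,0,0],[0,0,0,0,0,0]]}}

```text
time: 50.4
tool_pos: [517.5, 331.2, 114.8]
tcp_rot: [-180.0, 0.2, -153.4]
ft_force: [-1.9, -0.8, 7.6]
finger_gap: 10.5
grip_force: 59.3
```

Request:
{"method": "apply_moves", "body": {"rows": [[0,0,-10,0,0,0],[0,0,-20,0,0,0],[0,0,-20,0,0,0],[0,0,-20,0,0,0],[0,0,-20,0,0,0]]}}

```text
time: 51.02
tool_pos: [517.2, 331.1, 205.6]
tcp_rot: [-180.0, 0.2, -153.4]
ft_force: [0.5, 1.3, 0.1]
finger_gap: 10.6
grip_force: 58.5
```

Request:
{"method": "apply_moves", "body": {"rows": [[8,0,-2,0,0,0],[10,0,-2,0,0,0],[10,0,-2,0,0,0],[10,0,-2,0,0,0],[7,0,-2,0,0,0]]}}

```text
time: 51.65
tool_pos: [475.9, 310.3, 213.3]
tcp_rot: [-180.0, 0.1, -153.4]
ft_force: [-0.1, -0.1, -0.2]
finger_gap: 10.8
grip_force: 58.5
```

Request:
{"method": "apply_moves", "body": {"rows": [[0,0,0,0,0,0],[0,0,0,0,0,0],[0,0,0,0,0,0],[0,0,0,0,0,0],[0,0,0,0,0,0]]}}

```text
time: 52.28
tool_pos: [476.7, 310.7, 213.4]
tcp_rot: [-180.0, 0.1, -153.4]
ft_force: [-0.4, -0.3, -0.1]
finger_gap: 10.6
grip_force: 58.5
```

```bash
cat > chk.py <<'E'
from h import *
b=np.array([512.5,358.3,34])
def check():
    for n in ("wrist","top"):
        p,W=snap(n,"k_%s.png"%n);L=(W-b)@np.c_[xs,ys,Z]
        for i,y in enumerate((27,9,-9,-27),1):
            r=[]
            for x in (8,-8):
                q=L[(abs(L[...,0]-x)<3)&(abs(L[...,1]-y)<3.5)][:,2];r.append((round(float(np.median(q)),1),len(q)) if len(q) else None)
            print(n,i,r)
        for k in pl:
            c=W[(np.hypot(W[...,0]-pl[k][0],W[...,1]-pl[k][1])<38)&(W[...,2]>122)&(W[...,2]<140)]
            if len(c): print(n,k,(c.mean(0)-pl[k]).round(1),len(c))
E
python3 -c "
from chk import *
check(); print(sense()['tool_pos'])
plan([mk([415,110,215],-Z,[-.2,.98,0]),mk([470.1,-8.5,215],-Z,[0,1,0])],wmax=.12)"
```

```text
wrist 1 [(4.3, 35), (7.3, 46)]
wrist 2 [(4.2, 34), (7.5, 49)]
wrist 3 [(4.0, 35), (7.1, 41)]
wrist 4 [None, None]
wrist 1 [-32.4 -18.9  89.6] 4
wrist 2 [  2.7 -12.1  93.6] 117
top 1 [None, (565.4, 6)]
top 2 [None, None]
top 3 [None, (558.2, 1)]
top 4 [None, (559.0, 2)]
top 3 [ 2.  -3.4 93.6] 91
[476.73138776 310.7381719  213.49629413]
[[29.0,-30.4,-0.3,0.0,0.0,0.053],[27.4,-31.8,-0.4,0.0,0.001,0.052],[25.7,-33.2,-0.3,0.0,0.0,0.053],[23.9,-34.6,-0.3,0.0,0.0,0.053],[22.0,-35.7,-0.3,0.0,0.001,0.053]]
-- ends [415. 110. 215.]
[[-6.1,-25.4,0.0,0.0,0.0,0.04],[-7.0,-25.2,0.0,0.0,0.0,0.04],[-8.1,-24.9,0.0,0.0,0.0,0.041],[-9.1,-24.5,0.0,0.0,0.0,0.04],[-10.1,-24.1,-0.1,0.0,0.0,0.04]]
-- ends [470.1  -8.5 215. ]
```

Rockers 1–3 read on; rocker 4 is hidden by the stylus. I move partway and check again.

Request:
{"method": "apply_moves", "body": {"rows": [[29.0,-30.4,-0.3,0,0,0.053],[27.4,-31.8,-0.4,0,0,0.052],[25.7,-33.2,-0.3,0,0,0.053],[23.9,-34.6,-0.3,0,0,0.053],[22.0,-35.7,-0.3,0,0,0.053]]}}

```text
time: 53.0
tool_pos: [414.6, 108.9, 215.1]
tcp_rot: [180.0, 0.1, -168.6]
ft_force: [-0.5, -0.1, -0.1]
finger_gap: 10.3
grip_force: 58.5
```

Request:
{"method": "apply_moves", "body": {"rows": [[0,0,0,0,0,0],[0,0,0,0,0,0],[0,0,0,0,0,0],[0,0,0,0,0,0],[0,0,0,0,0,0]]}}

```text
time: 53.62
tool_pos: [415.0, 110.5, 214.8]
tcp_rot: [180.0, 0.1, -168.4]
ft_force: [-0.2, 0.1, -1.2]
finger_gap: 10.4
grip_force: 58.6
```

```bash
python3 -c "
from chk import *
check(); print(sense()['tool_pos'])
plan([mk([470.1,-8.5,215],-Z,[0,1,0])],wmax=.12)"
```

```text
wrist 1 [(3.8, 27), (7.2, 30)]
wrist 2 [(4.3, 25), (7.2, 32)]
wrist 3 [(4.1, 28), (7.2, 31)]
wrist 4 [(7.8, 31), (3.9, 29)]
wrist 1 [ -9.8 -36.7  91.2] 1
top 1 [(3.5, 4), (6.1, 5)]
top 2 [(2.0, 6), (8.3, 5)]
top 3 [(3.1, 6), (6.0, 5)]
top 4 [(5.8, 5), (2.6, 5)]
top 1 [-16.2 -24.8  93.8] 57
top 2 [ 0.3 -1.4 93.5] 97
top 3 [ 1.8 -3.2 93.7] 91
[414.9900636  110.29228191 214.83835357]
[[-6.0,-25.5,0.0,0.0,0.0,0.04],[-7.1,-25.2,-0.1,0.0,0.001,0.041],[-8.1,-24.9,0.0,0.0,0.0,0.04],[-9.1,-24.6,0.0,0.0,0.0,0.04],[-10.0,-24.2,-0.1,0.0,0.0,0.04]]
-- ends [470.1  -8.5 215. ]
```

All four rockers are right, but bottle 1 has been knocked aside: its cap is about 30 mm off. I put the stylus back first, then mend that.

Request:
{"method": "apply_moves", "body": {"rows": [[-6.0,-25.5,0,0,0,0.04],[-7.1,-25.2,-0.1,0,0,0.041],[-8.1,-24.9,0,0,0,0.04],[-9.1,-24.6,0,0,0,0.04],[-10.0,-24.2,-0.1,0,0,0.04]]}}

```text
time: 54.35
tool_pos: [470.4, -9.6, 215.1]
tcp_rot: [180.0, 0.1, 179.9]
ft_force: [0.3, 0.3, 0.9]
finger_gap: 10.4
grip_force: 58.6
```

Request:
{"method": "apply_moves", "body": {"rows": [[0,0,0,0,0,0],[0,0,0,0,0,0],[0,0,0,0,0,0],[0,0,20,0,0,0],[0,0,20,0,0,0]]}}

```text
time: 54.98
tool_pos: [470.2, -8.1, 175.0]
tcp_rot: [180.0, 0.1, -179.9]
ft_force: [-0.9, 0.4, -1.3]
finger_gap: 10.3
grip_force: 58.6
```

Request:
{"method": "apply_moves", "body": {"rows": [[0,0,15,0,0,0],[0,0,10,0,0,0],[0,0,5,0,0,0],[0,0,0,0,0,0],[0,0,0,0,0,0]]}}

```text
time: 55.6
tool_pos: [470.6, -8.9, 145.8]
tcp_rot: [180.0, 0.1, 180.0]
ft_force: [0.1, 0.6, -0.7]
finger_gap: 10.5
grip_force: 58.6
```

Request:
{"method": "apply_moves", "body": {"rows": [[0,0,6,0,0,0],[0,0,6,0,0,0],[0,0,6,0,0,0],[0,0,6,0,0,0],[0,0,6,0,0,0]]}}

```text
time: 56.22
tool_pos: [470.1, -8.8, 114.6]
tcp_rot: [180.0, 0.1, 180.0]
ft_force: [-0.3, 0.3, -0.3]
finger_gap: 10.5
grip_force: 58.6
```

Request:
{"method": "apply_moves", "body": {"rows": [[0,0,6,0,0,0],[0,0,6,0,0,0],[0,0,6,0,0,0],[0,0,5,0,0,0],[0,0,1.5,0,0,0]]}}

```text
time: 56.85
tool_pos: [470.0, -8.7, 90.2]
tcp_rot: [180.0, 0.1, 180.0]
ft_force: [0.4, -0.6, -0.6]
finger_gap: 10.4
grip_force: 58.6
```

Request:
{"method": "apply_moves", "body": {"rows": [[0,0,0,0,0,0],[0,0,0,0,0,0],[0,0,0,0,0,0],[0,0,0,0,0,0],[0,0,0,0,0,0]]}}

```text
time: 57.48
tool_pos: [470.3, -8.8, 90.7]
tcp_rot: [180.0, 0.1, 180.0]
ft_force: [-0.1, 0.3, -0.6]
finger_gap: 10.6
grip_force: 58.6
```

Seated freely; I open and rise, then measure bottle 1 and the stylus.

Request:
{"method": "apply_moves", "body": {"rows": [[0,0,0,0,0,0],[0,0,0,0,0,0],[0,0,0,0,0,0],[0,0,0,0,0,0],[0,0,0,0,0,0]], "fingers": 45}}

```text
time: 58.1
tool_pos: [470.2, -8.7, 90.6]
tcp_rot: [180.0, 0.1, 180.0]
ft_force: [0.3, -0.8, -0.4]
finger_gap: 45.2
grip_force: 0.0
```

Request:
{"method": "apply_moves", "body": {"rows": [[0,0,-25,0,0,0],[0,0,-25,0,0,0],[0,0,-25,0,0,0],[0,0,-25,0,0,0],[0,0,-25,0,0,0]]}}

```text
time: 58.72
tool_pos: [469.9, -8.8, 216.5]
tcp_rot: [180.0, 0.1, 180.0]
ft_force: [0.8, -0.7, 0.2]
finger_gap: 45.0
grip_force: 0.0
```

Request:
{"method": "apply_moves", "body": {"rows": [[12,22,0,0,0,0],[12,22,0,0,0,0],[12,22,0,0,0,0],[12,22,0,0,0,0],[12,22,0,0,0,0]]}}

```text
time: 59.35
tool_pos: [409.6, 101.8, 215.6]
tcp_rot: [180.0, 0.1, 180.0]
ft_force: [1.2, -0.0, 0.8]
finger_gap: 45.0
grip_force: 0.0
```

Run:
```python
from h import *
np.set_printoptions(precision=1,suppress=True)
s=sense();print(s["tool_pos"],s["joint_pos"])
p,W=snap("top","t6.png"); 
def rect(P): 
    r=cv2.minAreaRect(P[:,:2].astype(np.float32)); return np.array(r[0]),np.array(r[1]),round(r[2],1),len(P)
c=W[(np.hypot(W[...,0]-530,W[...,1]-435)<75)&(W[...,2]>122)&(W[...,2]<140)]; print(len(c),cv2.minEnclosingCircle(c[:,:2].astype(np.float32)))
m=c.mean(0);q=W[(np.hypot(W[...,0]-m[0],W[...,1]-m[1])<36)&(W[...,2]>90)&(W[...,2]<113)];print("sh",rect(q),np.median(q[:,2]))
q=W[(np.hypot(W[...,0]-m[0],W[...,1]-m[1])<40)&(W[...,2]>85)&(W[...,2]<140)];print("all",rect(q))
for k in (2,3):
    c=W[(np.hypot(W[...,0]-pl[k][0],W[...,1]-pl[k][1])<30)&(W[...,2]>122)&(W[...,2]<140)];print(k,c.mean(0)-pl[k],len(c))
q=W[(np.hypot(W[...,0]-470,W[...,1]+8)<25)&(W[...,2]>125)&(W[...,2]<140)];print("styl",q.mean(0),q[:,2].max())
cv2.imwrite("pics/c6.png",cv2.resize(p[110:270,170:390],None,fx=3.6,fy=3.6,interpolation=cv2.INTER_CUBIC)[:,:,::-1])
```

```text
[409.6 101.8 215.6] [  7.  -21.  113.2   0.   87.8 -83. ]
172 ((551.6912231445312, 415.26556396484375), 45.51362228393555)
sh (array([546.8, 414.8]), array([51.3, 63.9]), 60.1, 188) 101.42636214077731
all (array([549.1, 413.5]), array([55. , 79.3]), 58.0, 374)
2 [ 0.1 -1.7 93.6] 98
3 [ 1.9 -3.2 93.6] 90<stdin>:12: RuntimeWarning: Mean of empty slice.
  ret = um.true_divide(
Traceback (most recent call last):
ValueError: zero-size array to reduction operation maximum which has no identity
```

Run:
```python
from h import *
np.set_printoptions(precision=1,suppress=True)
p,W=snap("top")
def rect(P): 
    r=cv2.minAreaRect(P[:,:2].astype(np.float32)); return np.array(r[0]),np.array(r[1]),round(r[2],1),len(P)
far=np.hypot(W[...,0]-578.7,W[...,1]-389.3)>27
c=W[far&(np.hypot(W[...,0]-527,W[...,1]-435)<50)&(W[...,2]>122)&(W[...,2]<140)]; print(len(c),cv2.minEnclosingCircle(c[:,:2].astype(np.float32)))
m=c.mean(0);L=(W-m)@np.c_[xs,ys,Z];L2=(W-pl[2])@np.c_[xs,ys,Z]
q=W[(np.hypot(W[...,0]-m[0],W[...,1]-m[1])<38)&(W[...,2]>88)&(W[...,2]<113)&(np.maximum(abs(L2[...,0]),abs(L2[...,1]))>28)];print("sh",rect(q),np.median(q[:,2]))
q=W[(np.hypot(W[...,0]-470,W[...,1]+8)<40)&(W[...,2]<200)];print("styl",len(q),q[:,2].max() if len(q) else 0)
cv2.imwrite("pics/c6.png",cv2.resize(p[110:270,170:390],None,fx=3.6,fy=3.6,interpolation=cv2.INTER_CUBIC)[:,:,::-1])
```

```text
91 ((524.8679809570312, 432.6979064941406), 14.944992065429688)
sh (array([525.2, 432.2]), array([50.6, 51.5]), 25.0, 225) 100.8215812281689
styl 112 18.351488560636536
```

View pics/c6.png

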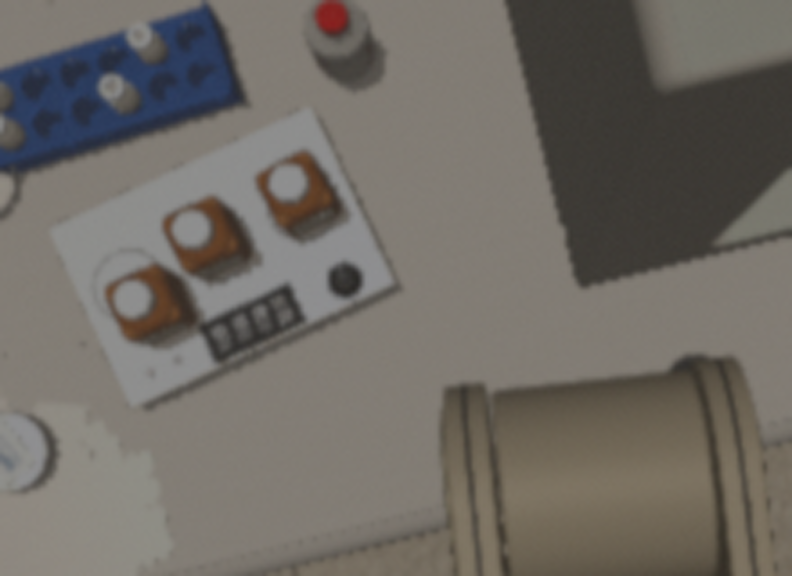

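Crop: bottle 1 at (145,300) stands off its ring at (125,285), measured at (525, 432.5) and square to the stirrer. I grip it from above, closing along x_s, and move it back.

Run:
```python
from h import *
plan([mk([525,432.5,215],-Z,xs)],wmax=.12)
```

```text
[[-11.6,33.0,0.1,0.0,0.0,0.111],[-8.0,34.0,0.1,0.0,0.0,0.111],[-4.1,34.7,0.2,0.001,0.0,0.11],[-0.2,35.0,0.1,0.0,0.0,0.111],[3.6,34.7,0.1,0.0,0.0,0.111]]
[[7.4,34.2,0.0,0.0,0.0,0.111],[11.2,33.1,0.1,0.0,0.0,0.111],[14.8,31.7,0.1,0.001,0.0,0.111],[18.2,29.9,0.1,0.0,0.0,0.11],[21.3,27.6,0.0,0.0,0.001,0.111]]
-- ends [525.  432.5 215. ]
```

Request:
{"method": "apply_moves", "body": {"rows": [[-11.6,33.0,0.1,0,0,0.111],[-8.0,34.0,0.1,0,0,0.111],[-4.1,34.7,0.2,0,0,0.11],[-0.2,35.0,0.1,0,0,0.111],[3.6,34.7,0.1,0,0,0.111]], "fingers": 72, "grip_force": 40}}

```text
time: 60.08
tool_pos: [469.1, 266.5, 215.1]
tcp_rot: [179.9, 0.1, 148.0]
ft_force: [0.7, -0.3, -0.3]
finger_gap: 71.9
grip_force: 0.0
```

Request:
{"method": "apply_moves", "body": {"rows": [[7.4,34.2,0,0,0,0.111],[11.2,33.1,0.1,0,0,0.111],[14.8,31.7,0.1,0,0,0.111],[18.2,29.9,0.1,0,0,0.11],[21.3,27.6,0,0,0,0.111]]}}

```text
time: 60.7
tool_pos: [527.6, 431.2, 214.6]
tcp_rot: [179.9, 0.0, 116.3]
ft_force: [0.4, -1.2, 0.8]
finger_gap: 72.0
grip_force: 0.0
```

Request:
{"method": "apply_moves", "body": {"rows": [[0,0,0,0,0,0],[0,0,0,0,0,0],[0,0,10,0,0,0],[0,0,15,0,0,0],[0,0,15,0,0,0]]}}

```text
time: 61.32
tool_pos: [526.3, 430.1, 173.6]
tcp_rot: [180.0, 0.0, 116.5]
ft_force: [-0.6, -0.2, -0.0]
finger_gap: 71.8
grip_force: 0.0
```

```bash
python3 -c "
from h import *
s=sense();print(s['tool_pos'],s['tcp_rot'],s['joint_pos'].round(1))
plan([(mk([525,432.5,71],-Z,xs),11,.1)])"
```

```text
[526.26112427 430.09111287 173.59660895] [1.79954894e+02 1.66090784e-02 1.16498844e+02] [34.9 21.4 75.1 -0.  83.5  8.5]
[[0.3,0.0,10.3,0.0,0.0,0.0],[0.2,0.0,10.2,0.0,0.0,0.0],[0.3,0.0,10.3,0.0,0.0,-0.001],[0.3,-0.1,10.2,0.0,0.0,0.0],[0.3,0.0,10.3,0.0,0.0,0.0]]
[[0.2,0.0,10.3,0.0,0.0,0.0],[0.3,0.0,10.2,0.001,0.0,0.0],[0.3,0.0,10.3,0.0,0.0,-0.001],[0.3,0.0,10.2,0.0,0.0,0.0],[0.2,0.0,10.3,0.0,0.0,0.0]]
-- ends [525.  432.5  71. ]
```

Request:
{"method": "apply_moves", "body": {"rows": [[0.5,0,14,0,0,0],[0.5,0,14,0,0,0],[0.5,0,14,0,0,0],[0.5,0,14,0,0,0],[0.7,0,14,0,0,0]]}}

```text
time: 61.95
tool_pos: [525.5, 433.3, 104.2]
tcp_rot: [179.9, 0.0, 116.5]
ft_force: [-0.2, -0.9, -0.6]
finger_gap: 71.8
grip_force: 0.0
```

Request:
{"method": "apply_moves", "body": {"rows": [[0,0,10,0,0,0],[0,0,10,0,0,0],[0,0,8,0,0,0],[0,0,4.5,0,0,0],[0,0,0,0,0,0]]}}

```text
time: 62.58
tool_pos: [525.4, 433.1, 72.3]
tcp_rot: [179.9, 0.0, 116.5]
ft_force: [0.0, 0.4, 0.2]
finger_gap: 71.8
grip_force: 0.0
```

Request:
{"method": "apply_moves", "body": {"rows": [[0,0,0,0,0,0],[0,0,0,0,0,0],[0,0,0,0,0,0],[0,0,0,0,0,0],[0,0,0,0,0,0]], "fingers": 40}}

```text
time: 63.2
tool_pos: [526.0, 433.5, 73.4]
tcp_rot: [179.8, -0.0, 116.5]
ft_force: [0.1, -0.3, 5.4]
finger_gap: 49.6
grip_force: 43.6
```

Request:
{"method": "apply_moves", "body": {"rows": [[0,0,-7,0,0,0],[8,0,0,0,0,0],[9,10,0,0,0,0],[0,10,0,0,0,0],[0,9,0,0,0,0]]}}

```text
time: 63.82
tool_pos: [544.2, 461.6, 79.3]
tcp_rot: [179.9, 0.0, 116.5]
ft_force: [0.5, -0.7, -0.8]
finger_gap: 49.9
grip_force: 42.8
```

Request:
{"method": "apply_moves", "body": {"rows": [[0,0,0,0,0,0],[0,0,0,0,0,0],[0,0,3,0,0,0],[0,0,2.5,0,0,0],[0,0,0.5,0,0,0]]}}

```text
time: 64.45
tool_pos: [543.7, 461.3, 73.4]
tcp_rot: [179.9, 0.0, 116.5]
ft_force: [0.0, -0.8, -1.1]
finger_gap: 49.5
grip_force: 42.8
```

Request:
{"method": "apply_moves", "body": {"rows": [[0,0,0,0,0,0],[0,0,0.5,0,0,0],[0,0,0,0,0,0],[0,0,0,0,0,0],[0,0,0,0,0,0]]}}

```text
time: 65.08
tool_pos: [544.0, 461.5, 73.4]
tcp_rot: [179.9, 0.0, 116.5]
ft_force: [-1.9, -1.8, 2.2]
finger_gap: 49.3
grip_force: 43.0
```

Request:
{"method": "apply_moves", "body": {"rows": [[0,0,0,0,0,0],[0,0,0,0,0,0],[0,0,0,0,0,0],[0,0,-10,0,0,0],[0,0,-20,0,0,0]], "fingers": 68}}

```text
time: 65.7
tool_pos: [543.3, 461.0, 103.2]
tcp_rot: [-180.0, 0.0, 116.5]
ft_force: [0.2, -0.4, 0.2]
finger_gap: 67.8
grip_force: 0.0
```

Request:
{"method": "apply_moves", "body": {"rows": [[0,0,-25,0,0,0],[0,0,-25,0,0,0],[0,0,-25,0,0,0],[0,0,-25,0,0,0],[0,0,-25,0,0,0]]}}

```text
time: 66.32
tool_pos: [543.9, 461.5, 231.4]
tcp_rot: [179.8, -0.0, 116.5]
ft_force: [0.0, -0.1, 0.7]
finger_gap: 67.9
grip_force: 0.0
```

Request:
{"method": "apply_moves", "body": {"rows": [[15,-30,0,0,0,0],[15,-30,0,0,0,0],[15,-30,0,0,0,0],[15,-30,0,0,0,0],[15,-30,0,0,0,0]]}}

```text
time: 66.95
tool_pos: [375.2, 461.8, 230.2]
tcp_rot: [179.8, -0.0, 116.5]
ft_force: [0.5, 0.2, 0.7]
finger_gap: 67.8
grip_force: 0.0
```

Request:
{"method": "apply_moves", "body": {"rows": [[0,0,0,0,0,0],[0,0,0,0,0,0],[0,0,0,0,0,0],[0,0,0,0,0,0],[0,0,0,0,0,0]]}}

```text
time: 67.58
tool_pos: [376.3, 461.3, 227.6]
tcp_rot: [179.9, 0.0, 116.5]
ft_force: [0.6, 0.0, -0.5]
finger_gap: 68.1
grip_force: 0.0
```

Run:
```python
from chk import *
np.set_printoptions(precision=1,suppress=True)
check(); W=world("top",eyes.snapshot("top")[1]); s=sense(); print(s["tool_pos"],s["time"])
q=W[(np.hypot(W[...,0]-470,W[...,1]+8)<25)&(W[...,2]>122)&(W[...,2]<145)];print("styl",q.mean(0),q[:,2].max())
for t in("stylus","timer","septa_tin","tweezers"): print(t,[(np.array(o["xyz"]),round(o["confidence"],2)) for o in models.place_of(t,"top")][:2])
p,W=snap("side"); c=p[120:340,240:440];cv2.imwrite("pics/s7.png",cv2.resize(c,None,fx=2.7,fy=2.7)[:,:,::-1])
```

```text
wrist 1 [(3.9, 4), (7.4, 28)]
wrist 2 [(4.3, 15), (7.5, 30)]
wrist 3 [(4.1, 25), (7.4, 32)]
wrist 4 [(8.0, 26), (4.2, 29)]
wrist 1 [-3.9  2.  94.1] 1040
top 1 [(3.0, 5), (7.9, 5)]
top 2 [(4.7, 6), (5.1, 5)]
top 3 [(2.4, 5), (5.1, 6)]
top 4 [(6.3, 4), (0.7, 5)]
top 1 [ 0.5 -0.2 93.2] 96
top 2 [ 0.  -1.6 93.5] 96
top 3 [ 1.9 -3.4 93.7] 90
[376.1 461.4 227.7] 67.725
styl [467.  -12.5 132.2] 136.19455422528821
stylus [(array([511.4, 359.7,  33.9]), 0.56), (array([472. , -12.9,  10.2]), 0.49)]
timer [(array([ 525.2, -182.6,    2.7]), 0.85)]
septa_tin [(array([405.1, 556.6,   4.8]), 0.65), (array([615.7, 320.2,  35.5]), 0.15)]
tweezers [(array([ 581.7, -298.3,    1.8]), 0.47)]
```

View pics/s7.png

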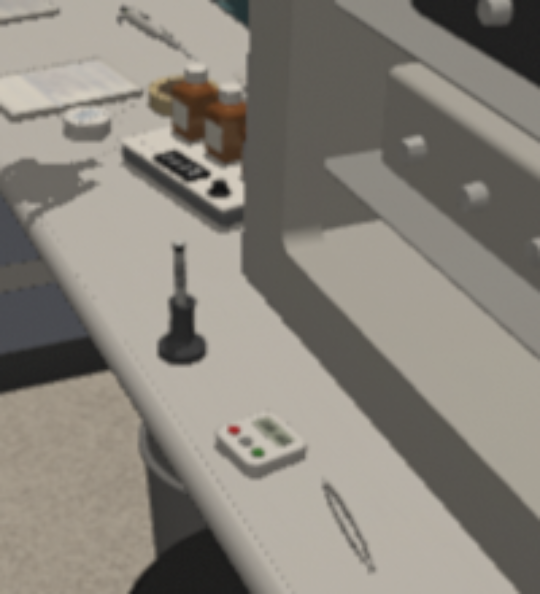

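Side crop: the stylus stands in its stand at (180,290), with the bottles, timer and tweezers in place. All the numbers check, so I hand in.

```bash
python3 -c "
from bench import job
print(job.hand_in())"
```

```text
the job is handed in; nothing more can be done
None
```

I handed the job in, and the hand-in returned no verdict. At the last check all three bottles stood within 4 mm of places 1–3, rockers 1–3 read on and pulse mode off. The stylus was back in its stand with a slight lean of roughly 0.04 rad. Bottle 1 was knocked aside during the run and I re-centred it.

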